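# Open the sensor logger's enclosure

## Robot

A 6-joint arm with a two-finger parallel gripper is mounted at the origin on the work surface. World frame = base frame: x ahead of the robot, y to its left, z up, the work surface at z = 0. Lengths are in m, angles in rad, forces in N, time in s.
With the tool pointing down it reaches from about 0.3 to 0.75 m from the base axis. Payload 8.5 kg.
Tool frame: the origin (TCP) lies at the very end of the fingers, on their centre line; the grasp point (between the pads) lies 19 mm behind it; x points along the fingers, z is the direction in which the jaws open and shut, and the axes are right-handed (so a half turn about x gives the same grasp; the last joint's range is limited). The gripper opens to 85 mm and grips with 20 to 120 N. Pads are 22 mm wide; open, the fingers measure 114 mm over their backs; the gripper's body (76 mm by 85 mm) begins 54 mm behind the grasp point. The pads swing forward as they close: fully open they stand 13 mm farther back than shut.
Start: joints at [1.072, 0.381, 1.297, -0, 1.464, -0.215], TCP at [0.154, 0.528, 0.207] pointing down, gripper open.
Joint ranges: [-3.11, 3.11], [-0.89, 2.33], [0.22, 2.48], [-1.42, 4.56], [0.17, 2.85], [-2.88, 2.88]. Speed limits (rad/s): [2.39, 2.39, 3.14, 3.14, 3.14, 3.14].

## Interface

Orientations are given as a rotation vector (axis times angle).
In Python, from cell import manip gives the robot as it stands. The module is installed in compiled form; this text tells all that it offers.
- The arm moves only by the shell command python3 -m inch 'ROWS' [FORCE]. ROWS is a JSON object of lists of equal length, an entry for each row: "translation": the shift along the world's x, y, z in m, a list of three; "turn": the turn, a rotation vector about the world's x, y, z in degrees, a list of three; "hand": the closure, from -1 (fully open) to 1 (shut). A call has 1 to 10 rows; each row is the pose to reach, as a shift and turn from the pose commanded when the call began; what a row does not reach only later rows make up. A row lasts 1/10 s, in which the tool goes at most 50 mm and 8.59 degrees, less where a joint would pass 70% of its speed; a pose out of reach is approached as far as the arm can. A call with a gripper value outside its range is refused whole. The fingers move at their own pace and stop on an object; FORCE is the grip in N (left out, the last holds). Time passes only in rows, so rows that repeat a pose let the fingers close. It gives the time, the measured TCP pose, the force and the opening at its end, in the units of the state.
- manip.state(): the state, without advancing time (a new reading comes with each control period).
- manip.capture(name): name is "scene" or "top"; returns a dict with "image" (384x512x3 uint8, red, green, blue), "depth" (384x512 float32, m along the optical axis (not along the pixel's ray), 0 where there is no reading), "camera_matrix" (3x3 intrinsics, pixels), "R" (3x3) and "t" (3): a world point X has camera coordinates R X + t. Camera axes: x right, y down, z forward; pixel columns grow to the right and rows downward; lengths in m; the calibration is good to about 2 mm. A picture is of the moment at which its call begins.
- manip.finish_job(): hands the job in, once; it reports no verdict.
The state is a dict: "time_s": time; "joints": joint angles; "joint_velocities": joint speeds; "joint_torque": joint torques, N m; "ee_pos": TCP position; "orientation": TCP orientation; "ft_force": force on the tool from outside, world axes, zero at the start; "moment": the same for the moment, N m; "width": finger opening in m.
Only numpy, scipy, OpenCV 4.12 (cv2) and the standard library are available. Lean on these libraries where they do the work, as an engineer would, in place of code of your own. Each camera call takes 0.05 s, during which the arm holds its last target.

## Task

Open the grey logger enclosure so that its battery can be reached: with the flat-blade screwdriver turn both red slotted fasteners anticlockwise a quarter turn, until they stop, then lift the cover and swing it right back until it rests open against its stop. Finish with the flat-blade screwdriver standing in the hole of the stand it came from, and leave everything else where it is.

Things in the scene. Friction and masses are not known exactly. Their poses are not given: they have to be found in the camera images.
- driver_grip (a point): Flat-blade screwdriver, 0.1 to 0.18 kg, upright, blade down, in a hole of the stand. Point: on its axis at the middle of its blue six-sided handle, 74 mm long, 28 mm across flats. z up the axis, x along the blade's width; flats face along x and at 60 and 120 degrees to it. A cap ends 45 mm above this point; the underside of a 34 mm round flange, resting on the stand, is 43 mm below it.
- driver_tip (a point): Middle of the end of that screwdriver's blade, 123 mm below the mid-handle point, same axes. The blade is 12 mm wide (x), 2.4 mm thick (y) and 14 mm long, the shank above it 8 mm thick.
- stand: Aluminium screwdriver stand, fixed, base 70 x 150 mm, 90 mm high; origin under its centre, z up. Its top plate (50 x 140 mm, z 80 to 90 mm) has two round 21 mm holes at y = +37 and -37 mm, free below down to the 8 mm base. One holds the flat-blade screwdriver, the other the green cross-point one.
- tab (a point): Dark pull tab, 70 mm wide (y), 6 mm thick, standing 24 mm out of the middle of the cover's front. Point: on its underside, 12 mm in from its outer edge, 142 mm from the hinge line; cover shut, it is 70 mm above the table with free space below, and the enclosure's front wall is 12 mm behind it. Axes turn with the cover: x to the hinge, z out of the cover.
- hinge (a point): Middle of the cover's hinge line, at the back of the enclosure, 70 mm above the table. The axes are the enclosure's: y along the hinge, x from front to back (away from the robot), z up. The pale grey enclosure is 130 mm (x) by 200 mm (y) and screwed down.
- lid (a joint): Angle of the enclosure's grey cover with a clear window (130 x 200 x 18 mm, 0.26 kg): 0 shut, 1.85 rad fully open against its stop. No spring: let go before about 1.45 rad it falls shut, beyond that it falls open. It cannot lift while a fastener is locked.
- head_left (a point): Top centre of the left (+y) fastener: red head, 24 mm across, in a 29 mm round well in the cover's front corner, 72 mm to the side and 109 mm from the hinge. The head's top is 5 mm below the cover's top, 83 mm above the table when shut. The slot runs right across it along this point's y: 4.4 mm wide, 5 mm deep, flat floor. The axes turn with the fastener.
- cam_left (a joint): Angle of the left (+y) fastener, anticlockwise seen from above: near 0 (up to 0.3) locked, slot across, along the hinge line; 1.571 unlocked, against its stop, slot front to back. It stays where it is left (friction 0.06 N m) and moves with the cover.
- head_right (a point): Top centre of the right (-y) fastener: red head, 24 mm across, in a 29 mm round well in the cover's front corner, 72 mm to the side and 109 mm from the hinge. The head's top is 5 mm below the cover's top, 83 mm above the table when shut. The slot runs right across it along this point's y: 4.4 mm wide, 5 mm deep, flat floor. The axes turn with the fastener.
- cam_right (a joint): Angle of the right (-y) fastener, anticlockwise seen from above: near 0 (up to 0.3) locked, slot across, along the hinge line; 1.571 unlocked, against its stop, slot front to back. It stays where it is left (friction 0.06 N m) and moves with the cover.
- cross_driver: Bystander, loose: green cross-point screwdriver in the other hole of the stand, 168 mm long, handle 24 mm; origin at its tip.
- tape: Bystander, loose: black roll of tape lying flat, 90 mm across, 24 mm high; origin under its centre.
- can: Bystander, loose: green drinks can, 66 mm across, 122 mm high; origin under its centre.
- torch: Bystander, loose: yellow torch lying down, 165 mm long, 40 mm thick; origin under its middle.
- glue_gun: Bystander, loose: blue glue gun lying on its side, 185 mm long, 34 mm high; origin under its body.
- pliers: Bystander, loose: red-handled pliers lying flat, 140 mm long, 12 mm high; origin under its centre.
- multimeter: Bystander, fixed: dark handheld meter lying flat, 180 x 88 x 50 mm; origin under its centre.

How it is judged:
By the outcome, as a careful person would: the job done as asked, in the order asked, and still so for the second after the job is handed in, with the robot touching nothing.
It also fails if it takes over 72 s, if anything falls off the work surface, if the arm or the gripper's body presses on something with over 40 N, if the wrist force passes 120 N, or if a joint passes its speed limit or range.

## Working session

There is one attempt and no reset: what is moved stays moved. The work goes in short steps, Python scripts to look and compute and a shell command to move; the robot and the scene stay as the last step left them, time stands still between calls to the robot, and variables do not carry over. Pictures are saved under pics/ and viewed, and the job is handed in when it is done.

```bash
mkdir -p pics; cat > h.py <<'E'
import numpy as np,cv2
from cell import manip
def cap(n,f=None):
    c=manip.capture(n)
    np.savez(f'{f or n}.npz',**c)
    if f: cv2.imwrite(f'pics/{f}.png',cv2.cvtColor(c['image'],cv2.COLOR_RGB2BGR))
    return c
def load(f): return dict(np.load(f'{f}.npz'))
def ray(c,u,v):
    K=c['camera_matrix'];d=c['R'].T@(np.linalg.inv(K)@np.array([u,v,1.]));o=-c['R'].T@c['t'];return o,d
def onz(c,u,v,z):
    o,d=ray(c,u,v);return o+d*(z-o[2])/d[2]
def proj(c,X):
    p=c['camera_matrix']@(c['R']@np.array(X)+c['t']);return p[:2]/p[2]
def cloud(c):
    K=c['camera_matrix'];D=c['depth'];v,u=np.mgrid[:D.shape[0],:D.shape[1]]
    P=np.stack([(u-K[0,2])/K[0,0]*D,(v-K[1,2])/K[1,1]*D,D],-1)
    return (P-c['t'])@c['R']
E
python3 - <<'E'
from h import *
print(manip.state())
for n in('scene','top'):
    c=cap(n,n+'0');print(n,c['camera_matrix'],-c['R'].T@c['t'],c['R'])
E
```

```text
{'time_s': 0.0, 'joints': array([ 1.07171158e+00,  3.81152912e-01,  1.29828326e+00, -3.45124870e-05,
        1.46359195e+00, -2.15299596e-01]), 'joint_velocities': array([-2.59323441e-05, -5.60694486e-04,  3.37075231e-04, -1.40811905e-03,
       -4.46853435e-04,  1.42308375e-03]), 'joint_torque': array([ 4.98314512e-05, -4.48460054e+01, -2.31274080e+01, -2.09006616e-04,
        4.83904121e-03,  3.35159211e-05]), 'ee_pos': array([0.15384006, 0.52769214, 0.20662735]), 'orientation': array([-0.99836215,  1.33151052,  0.99731895]), 'ft_force': array([0.39268692, 0.33212196, 0.29634094]), 'moment': array([ 0.02682673, -0.01641072, -0.0062338 ]), 'width': 0.08555873508794734}
scene [[404.92396278   0.         258.09082473]
 [  0.         404.92396278 197.72996589]
 [  0.           0.           1.        ]] [1.24500437 0.45480929 1.04046906] [[-0.55843507  0.82952979  0.00553143]
 [ 0.61635665  0.41937241 -0.66650675]
 [-0.55520694 -0.36879141 -0.74547847]]
top [[352.66522312   0.         253.45616062]
 [  0.         352.66522312 194.65343131]
 [  0.           0.           1.        ]] [ 0.44423654 -0.0159426   1.07797938] [[-0.01112241 -0.99955191 -0.02778978]
 [-0.994288    0.01400552 -0.10580745]
 [ 0.10614925  0.02645421 -0.99399825]]
```

View pics/scene0.png

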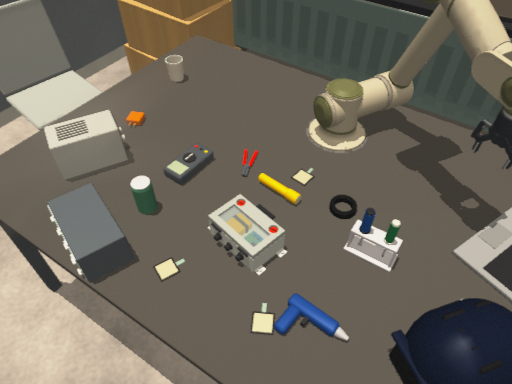

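View pics/top0.png

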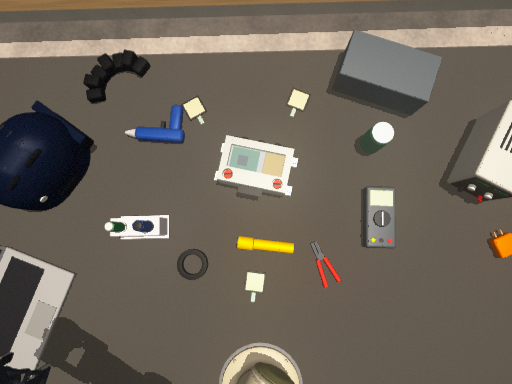

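The scene view shows the enclosure near (247,230) with its red heads at (241,202) and (273,229), and the stand near (375,245). In the top view the heads are at (228,173) and (277,183), the blue driver at (143,226) and the stand at (140,227). I'll zoom in on these.

```bash
python3 - <<'E'
from h import *
s=load('scene0');t=load('top0')
def crop(c,x0,y0,w,h,k): 
    return cv2.resize(cv2.cvtColor(c['image'][y0:y0+h,x0:x0+w],cv2.COLOR_RGB2BGR),None,fx=k,fy=k,interpolation=cv2.INTER_CUBIC)
a=np.hstack([crop(t,205,125,100,75,4),crop(t,95,195,100,75,4)])
b=np.hstack([crop(s,200,185,100,75,4),crop(s,330,200,100,75,4)])
cv2.imwrite('pics/z0.png',np.vstack([a,b]))
for n,c in(('s',s),('t',t)):
    im=c['image'].astype(int);r=(im[...,0]>130)&(im[...,1]<80)&(im[...,2]<80)
    k,l,st,ce=cv2.connectedComponentsWithStats(r.astype(np.uint8))
    for i in range(1,k):
        if st[i,4]>15: print(n,'red',ce[i],st[i], onz(c,*ce[i],.083))
    hsv=cv2.cvtColor(c['image'],cv2.COLOR_RGB2HSV)
    bl=cv2.inRange(hsv,(105,120,20),(128,255,255))
    k,l,st,ce=cv2.connectedComponentsWithStats(bl)
    for i in range(1,k):
        if 40<st[i,4]<600: print(n,'blue',ce[i],st[i])
P=cloud(t)
for (x,y) in((143,226),(140,224),(147,226),(160,226),(155,226),(115,227),(256,142),(240,143)): print((x,y),P[y,x])
E
```

```text
s red [244.66071429 156.33928571] [243 149   5  16  56] [ 0.39754264 -0.16581554  0.083     ]
s red [252.93220339 157.62711864] [249 150   9  16  59] [ 0.3867345  -0.13822795  0.083     ]
s red [240.43333333 202.23333333] [237 200   8   5  30] [ 0.57883418 -0.05409927  0.083     ]
s red [273.09090909 229.15151515] [270 227   7   6  33] [0.6106126  0.08777323 0.083     ]
s blue [366.5 222.6] [360 212  14  21 160]
s blue [435.95454545 352.13636364] [431 347  12  11  44]
s blue [441.41246291 371.76261128] [418 358  49  26 337]
t red [479.47368421 198.10526316] [477 196   5   6  19] [ 0.5319508  -0.61911838  0.083     ]
t red [331.69354839 269.08064516] [323 256  18  27 124] [ 0.34093815 -0.20310379  0.083     ]
t red [321.82644628 273.54545455] [316 260  12  28 121] [ 0.32905512 -0.17562987  0.083     ]
(143, 226) [0.46363219 0.29499962 0.17032756]
(140, 224) [0.46874037 0.30108919 0.17563537]
(147, 226) [0.46415506 0.2946012  0.1399968 ]
(160, 226) [0.46496042 0.27669752 0.08173604]
(155, 226) [0.4649586  0.28852772 0.08973857]
(115, 227) [0.46212637 0.37312744 0.15865394]
(256, 142) [0.70217196 0.00144095 0.08643959]
(240, 143) [0.69910526 0.04725987 0.09020706]
```

View pics/z0.png

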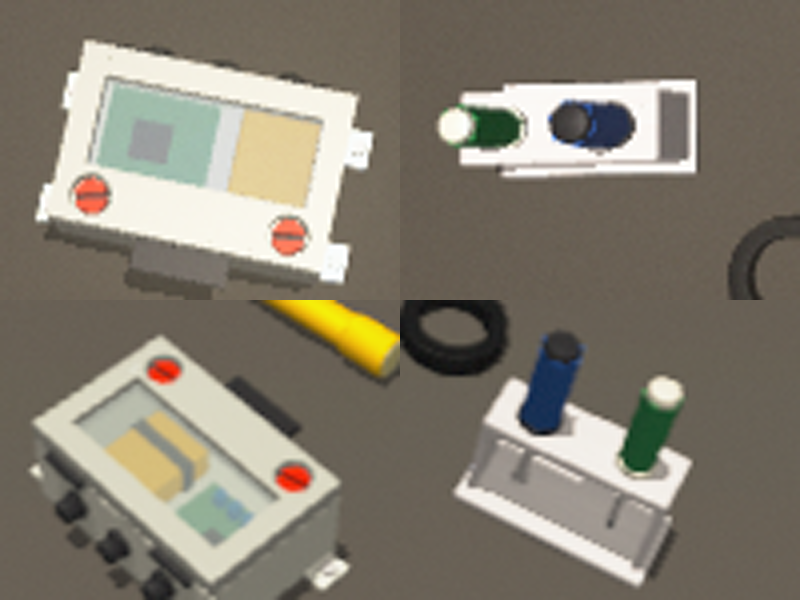

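```bash
python3 - <<'E'
from h import *
s=load('scene0');t=load('top0')
def up(c,x0,y0,w,h,k): 
    return cv2.resize(cv2.cvtColor(c['image'][y0:y0+h,x0:x0+w],cv2.COLOR_RGB2BGR),None,fx=k,fy=k,interpolation=cv2.INTER_CUBIC)
cv2.imwrite('pics/z1.png',np.vstack([np.hstack([up(t,215,162,25,20,16),up(t,265,172,25,20,16)]),np.hstack([up(t,130,214,25,12,16),up(s,340,240,50,24,8)])]))
for n,c,rois in(('s',s,[(230,195,252,210),(262,222,284,236)]),('t',t,[(218,164,238,182),(268,174,287,192)])):
    im=c['image'].astype(int);r=((im[...,0]-im[...,1])>60)&((im[...,0]-im[...,2])>60)
    for x0,y0,x1,y1 in rois:
        m=np.zeros(r.shape,np.uint8);m[y0:y1,x0:x1]=r[y0:y1,x0:x1]
        cn,_=cv2.findContours(m,0,2);h=cv2.convexHull(np.vstack(cn));(cx,cy),ax,an=cv2.fitEllipse(h)
        ys,xs=np.nonzero(m);print(n,m.sum(),(cx,cy),ax,an,onz(c,cx,cy,.083), onz(c,xs.mean(),ys.mean(),.083))
    # cap & handle
    hsv=cv2.cvtColor(c['image'],cv2.COLOR_RGB2HSV)
# plate/lid top points from depth
for n,c,b in(('s',s,(330,200,410,270)),('t',t,(95,200,180,250))):
    P=cloud(c)[b[1]:b[3],b[0]:b[2]].reshape(-1,3)
    q=P[(abs(P[:,2]-.090)<.004)]
    r=cv2.minAreaRect(q[:,:2].astype(np.float32));print(n,'plate',r,len(q))
for n,c,b in(('s',s,(200,185,300,270)),('t',t,(205,125,305,200))):
    P=cloud(c)[b[1]:b[3],b[0]:b[2]].reshape(-1,3)
    q=P[(abs(P[:,2]-.088)<.004)]
    r=cv2.minAreaRect(q[:,:2].astype(np.float32));print(n,'lid',r,len(q),cv2.boxPoints(r))
for n,c,b in(('s',s,(330,200,410,270)),('t',t,(95,200,180,250))):
    P=cloud(c)[b[1]:b[3],b[0]:b[2]].reshape(-1,3);I=c['image'][b[1]:b[3],b[0]:b[2]].reshape(-1,3).astype(int)
    q=P[(P[:,2]>.172)&(I.max(1)<110)&(I[:,1]<90)];print(n,'cap',len(q),q.mean(0),q.min(0),q.max(0))
E
```

```text
s 39 (240.64517211914062, 202.5346221923828) (5.428206443786621, 7.978517055511475) 87.09069061279297 [ 0.57948148 -0.05281854  0.083     ] [ 0.57959227 -0.05295298  0.083     ]
s 46 (273.0030212402344, 229.19241333007812) (6.473901271820068, 8.136856079101562) 89.52580261230469 [0.61088751 0.08763938 0.083     ] [0.61100289 0.08777885 0.083     ]
t 56 (227.36077880859375, 173.50115966796875) (7.837358474731445, 9.138372421264648) 179.96595764160156 [0.61243075 0.08458123 0.083     ] [0.61268975 0.08438585 0.083     ]
t 51 (276.4654235839844, 183.9243927001953) (7.92167854309082, 8.464903831481934) 10.643399238586426 [ 0.58023534 -0.0552234   0.083     ] [ 0.580187   -0.05523719  0.083     ]
s plate ((0.4644884765148163, 0.3509247601032257), (0.05600191280245781, 0.1402173489332199), 0.12882420420646667) 488
t plate ((0.4655104875564575, 0.34679755568504333), (0.04989199340343475, 0.14160382747650146), 1.2518270015716553) 500
s lid ((0.6384775042533875, 0.009325876832008362), (0.2040792852640152, 0.13362371921539307), 77.32186126708984) 1368 [[ 0.55089957 -0.07556241]
 [ 0.6812653  -0.10488934]
 [ 0.72605544  0.09421416]
 [ 0.5956897   0.12354109]]
t lid ((0.6399310231208801, 0.004817575216293335), (0.20015235245227814, 0.13072702288627625), 77.2308578491211) 1738 [[ 0.55406487 -0.07833672]
 [ 0.68155885 -0.10723042]
 [ 0.7257972   0.08797187]
 [ 0.5983032   0.11686558]]
s cap 71 [0.5225012  0.32465817 0.23759409] [0.45437957 0.30031202 0.17212612] [1.24500437 0.45480929 1.04046906]
t cap 72 [0.46462707 0.29536556 0.21387431] [ 0.44423654 -0.0159426   0.17237968] [0.4765053  0.31916888 1.07797938]
```

View pics/z1.png

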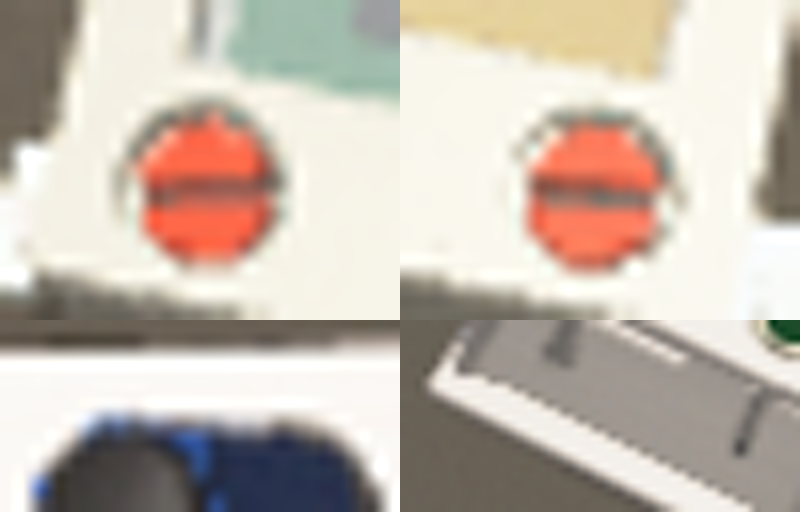

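```bash
python3 - <<'E'
from h import *
from scipy.spatial.transform import Rotation as Ro
s=load('scene0');t=load('top0')
def up(c,x0,y0,w,h,k): 
    return cv2.resize(np.clip(cv2.cvtColor(c['image'][y0:y0+h,x0:x0+w],cv2.COLOR_RGB2BGR).astype(float)*1.6,0,255).astype(np.uint8),None,fx=k,fy=k,interpolation=cv2.INTER_CUBIC)
cv2.imwrite('pics/z2.png',np.hstack([up(t,128,214,30,24,13),up(s,350,204,36,52,10)[:312]]))
cv2.imwrite('pics/z3.png',up(s,350,204,36,60,10))
print(Ro.from_rotvec(manip.state()['orientation']).as_matrix().round(3))
for r in((218,164,238,182),(268,174,287,192)):
    im=t['image'][r[1]:r[3],r[0]:r[2]].astype(int)
    red=((im[...,0]-im[...,1])>60).astype(np.uint8)
    cn,_=cv2.findContours(red,0,2);h=cv2.convexHull(np.vstack(cn));f=np.zeros_like(red);cv2.fillPoly(f,[h],1)
    f=cv2.erode(f,np.ones((2,2),np.uint8))
    w=f*np.clip(200-im[...,0],0,None);ys,xs=np.nonzero(w);w=w[ys,xs].astype(float)
    X=np.array([onz(t,x+r[0],y+r[1],.083)[:2] for x,y in zip(xs,ys)]);m=np.average(X,axis=0,weights=w)
    C=np.cov(X.T,aweights=w);e,V=np.linalg.eigh(C);d=V[:,1];d=d*np.sign(d[1]);print('slot',m,np.degrees(np.arctan2(-d[0],d[1])),e)
# cap center pixel
for n,c in(('s',s),('t',t)):
    for X in((.465,.312,.178),(.465,.312,.09)): print(n,proj(c,X))
E
```

```text
[[-0.001 -0.96   0.28 ]
 [-0.001  0.28   0.96 ]
 [-1.     0.    -0.001]]
slot [0.61230844 0.08175077] -3.52334673266814 [8.76143953e-06 4.12211791e-05]
slot [ 0.58006007 -0.05608729] -16.59344760653477 [8.66753572e-06 3.35438655e-05]
s [370.14764068 209.99600794]
s [363.82731767 229.20847794]
t [135.43478039 225.49027425]
t [146.7004278  226.08077959]
```

View pics/z2.png

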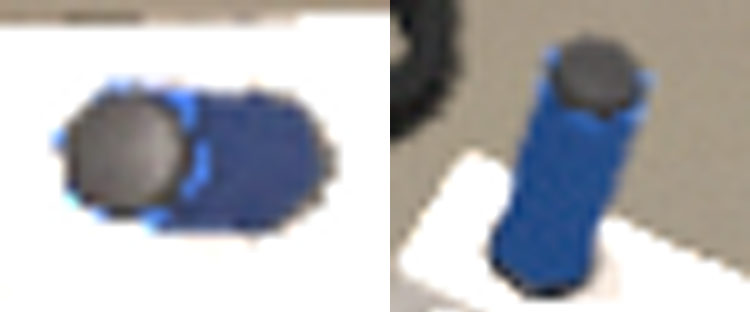

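View pics/z3.png

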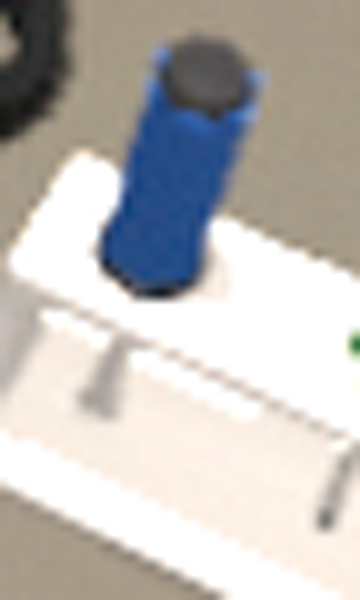

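Fits: driver axis near (0.466, 0.310), hex flats facing about azimuths 45, 105 and 165 degrees, and blade width along roughly 105 degrees. I'll grip with the jaws along 45 degrees, which keeps them clear of the green driver, so the yaw turn is -28.7 degrees.

```bash
python3 -m inch '{"translation":[[0.03,-0.02,0.03],[0.07,-0.05,0.04],[0.11,-0.08,0.045],[0.15,-0.11,0.045],[0.19,-0.14,0.045],[0.23,-0.165,0.045],[0.27,-0.19,0.045],[0.3,-0.21,0.045],[0.312,-0.2185,0.045],[0.312,-0.2185,0.045]],"turn":[[0,0,-4],[0,0,-8],[0,0,-12],[0,0,-16],[0,0,-20],[0,0,-24],[0,0,-28],[0,0,-28.7],[0,0,-28.7],[0,0,-28.7]],"hand":[-1,-1,-1,-1,-1,-1,-1,-1,-1,-1]}' 40
python3 - <<'E'
from h import *
from scipy.spatial.transform import Rotation as Ro
t=cap('top','top1');s=cap('scene','scene1');st=manip.state();print(st['joints'].round(3),Ro.from_rotvec(st['orientation']).as_matrix().round(3))
def up(c,x0,y0,w,h,k): 
    return cv2.resize(np.clip(cv2.cvtColor(c['image'][y0:y0+h,x0:x0+w],cv2.COLOR_RGB2BGR).astype(float)*1.4,0,255).astype(np.uint8),None,fx=k,fy=k,interpolation=cv2.INTER_CUBIC)
cv2.imwrite('pics/z4.png',np.hstack([up(t,90,190,80,80,5),up(s,330,180,80,80,5)]))
E
```

```text
time_s: 1.1
ee_pos: [0.4668, 0.3086, 0.2515]
orientation: [-0.613, 1.484, 0.613]
ft_force: [-0.3, 0.7, -0.3]
width: 0.0855
[ 0.376  0.37   1.184  0.     1.588 -0.411] [[-0.001 -0.708  0.706]
 [ 0.     0.706  0.708]
 [-1.     0.001 -0.   ]]
```

View pics/z4.png

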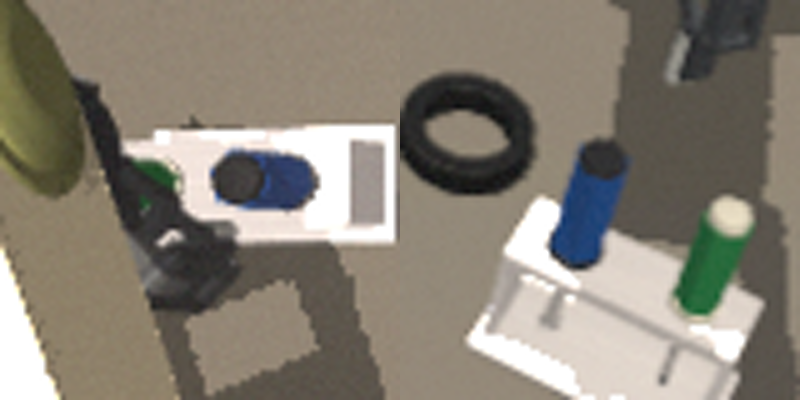

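```bash
python3 - <<'E'
from h import *
st=manip.state();print(st['ee_pos'],st['time_s'])
for n in('top1','scene1'):
    c=load(n)
    for p in(st['ee_pos'],st['ee_pos']+[.03,.03,0],st['ee_pos']-[.03,.03,0]):print(n,proj(c,p))
c=cap('top','top2');s=cap('scene','scene2')
cv2.imwrite('pics/z5.png',np.hstack([cv2.cvtColor(cv2.resize(x['image'],(400,300)),4) for x in(c,s)]))
E
```

```text
[0.46501651 0.310107   0.25211187] 1.2
top1 [124.90375696 224.88017598]
top1 [112.72085571 212.3262228 ]
top1 [137.20375645 237.55479383]
scene1 [375.39863668 191.70224364]
scene1 [381.65334849 203.56637003]
scene1 [369.45863452 180.43506804]
```

View pics/z5.png

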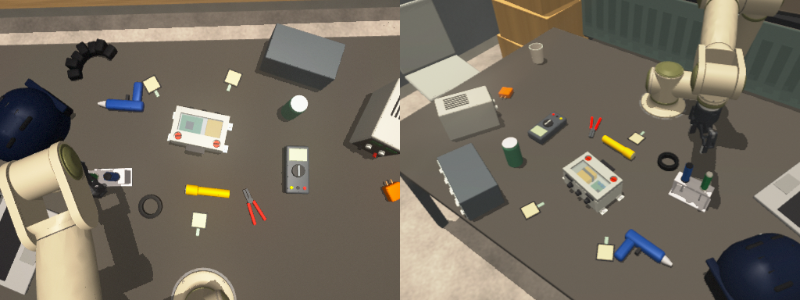

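```bash
python3 - <<'E'
from h import *
c=load('top2');s=load('scene2')
def up(c,x0,y0,w,h,k): 
    return cv2.resize(np.clip(cv2.cvtColor(c['image'][y0:y0+h,x0:x0+w],cv2.COLOR_RGB2BGR).astype(float)*1.4,0,255).astype(np.uint8),None,fx=k,fy=k,interpolation=cv2.INTER_CUBIC)
cv2.imwrite('pics/z6.png',np.hstack([up(c,90,180,80,80,5),up(s,340,150,80,80,5)]))
E
```

```text
(no output)
```

View pics/z6.png

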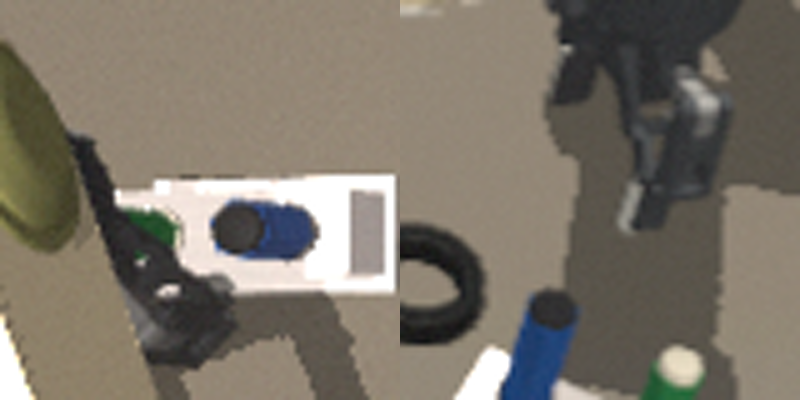

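```bash
python3 -m inch '{"translation":[[0,0,-0.03],[0.001,0,-0.052],[0.001,0,-0.057],[0.001,0,-0.057]],"turn":[[0,0,0],[0,0,0],[0,0,0],[0,0,0]],"hand":[-1,-1,-1,-1]}'
python3 - <<'E'
from h import *
c=cap('top','top3');s=cap('scene','scene3')
def up(c,x0,y0,w,h,k): 
    return cv2.resize(np.clip(cv2.cvtColor(c['image'][y0:y0+h,x0:x0+w],cv2.COLOR_RGB2BGR).astype(float)*1.8,0,255).astype(np.uint8),None,fx=k,fy=k,interpolation=cv2.INTER_CUBIC)
cv2.imwrite('pics/z7.png',np.hstack([up(c,95,190,70,70,5),up(s,335,160,80,80,5)[:350]]))
st=manip.state();print(st['ee_pos'])
for x in (c,s):print(proj(x,st['ee_pos']))
E
```

```text
time_s: 1.7
ee_pos: [0.4662, 0.3101, 0.1953]
orientation: [-0.615, 1.483, 0.616]
ft_force: [-0.4, 0.1, 0.7]
width: 0.0856
[0.46710957 0.31006753 0.19655662]
[133.55752946 224.50036139]
[370.61153671 205.83723678]
```

View pics/z7.png

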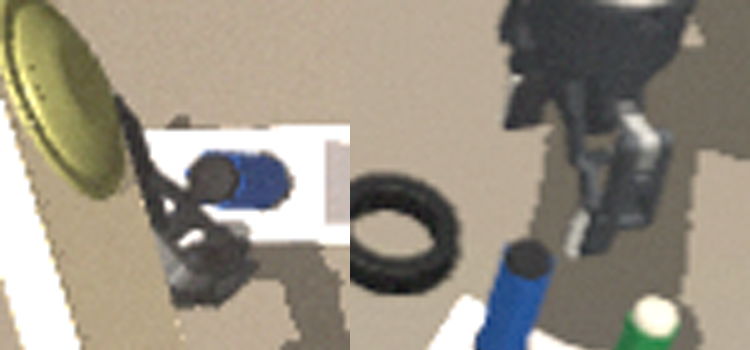

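```bash
python3 - <<'E'
from h import *
from scipy.spatial.transform import Rotation as Ro
s=load('scene3');t=load('top3');st=manip.state();e=st['ee_pos'];R=Ro.from_rotvec(st['orientation']).as_matrix()
for n,c in(('s',s),('t',t)):
    P=cloud(c).reshape(-1,3);L=(P-e)@R
    I=c['image'].reshape(-1,3).astype(int)
    m=(L[:,0]>-.06)&(L[:,0]<.01)&(abs(L[:,1])<.05)&(abs(L[:,2])<.09)&(P[:,2]>.185)
    q=L[m];print(n,len(q))
    for lo in np.arange(-.06,.01,.01):
        k=q[(q[:,0]>=lo)&(q[:,0]<lo+.01)]
        for sg in(-1,1):
            kk=k[k[:,2]*sg>0]
            if len(kk): print(round(lo,2),sg,len(kk),'y',kk[:,1].min().round(3),kk[:,1].max().round(3),'z',kk[:,2].min().round(3),kk[:,2].max().round(3))
E
```

```text
s 88
-0.06 -1 26 y -0.008 0.014 z -0.048 -0.04
-0.06 1 26 y -0.009 0.009 z 0.045 0.058
-0.05 -1 18 y -0.008 0.014 z -0.047 -0.04
-0.05 1 13 y -0.008 0.005 z 0.043 0.059
-0.04 -1 4 y 0.001 0.009 z -0.044 -0.042
-0.04 1 1 y -0.002 -0.002 z 0.049 0.049
t 20
-0.06 -1 10 y -0.011 -0.006 z -0.057 -0.045
-0.05 -1 6 y -0.011 -0.007 z -0.054 -0.045
-0.05 1 2 y -0.011 -0.011 z 0.044 0.048
-0.04 -1 1 y -0.009 -0.009 z -0.05 -0.05
-0.04 1 1 y -0.01 -0.01 z 0.042 0.042
```

```bash
python3 -m inch '{"translation":[[0,0,0.01],[0,0,0.01],[0,0,0.01],[0,0,0.01],[0,0,0.01],[0,0,0.01],[0,0,0.01],[0,0,0.01]],"turn":[[0,0,0],[0,0,0],[0,0,0],[0,0,0],[0,0,0],[0,0,0],[0,0,0],[0,0,0]],"hand":[0.34,0.34,0.34,0.34,0.34,0.34,0.34,0.34]}'
cat >> h.py <<'E'
from scipy.spatial.transform import Rotation as Ro
def up(c,x0,y0,w,h,k,g=1.6): 
    return cv2.resize(np.clip(cv2.cvtColor(c['image'][y0:y0+h,x0:x0+w],cv2.COLOR_RGB2BGR).astype(float)*g,0,255).astype(np.uint8),None,fx=k,fy=k,interpolation=cv2.INTER_CUBIC)
def fing(c,e,R,zmin):
    P=cloud(c).reshape(-1,3);L=(P-e)@R
    m=(L[:,0]>-.06)&(L[:,0]<.01)&(abs(L[:,1])<.03)&(abs(L[:,2])<.09)&(P[:,2]>zmin)
    q=L[m]
    for lo in np.arange(-.06,.01,.005):
        k=q[(q[:,0]>=lo)&(q[:,0]<lo+.005)]
        for sg in(-1,1):
            kk=k[k[:,2]*sg>0]
            if len(kk): print(round(lo,3),sg,len(kk),'y',kk[:,1].min().round(3),kk[:,1].max().round(3),'z',kk[:,2].min().round(3),kk[:,2].max().round(3))
E
python3 - <<'E'
from h import *
st=manip.state();e=st['ee_pos'];R=Ro.from_rotvec(st['orientation']).as_matrix();print(e,st['width'])
s=cap('scene','scene4');c=cap('top','top4')
fing(s,e,R,.19);print();fing(c,e,R,.19)
cv2.imwrite('pics/z8.png',np.hstack([up(c,95,190,70,70,5),up(s,335,160,80,80,5)[:350]]))
for x in (c,s):print(proj(x,e))
E
```

```text
time_s: 2.6
ee_pos: [0.467, 0.3095, 0.2052]
orientation: [-0.614, 1.482, 0.614]
ft_force: [0.6, 0.1, -1.3]
width: 0.0282
[0.46699366 0.30947132 0.20515933] 0.028210798363047695
-0.06 -1 6 y -0.009 0.006 z -0.018 -0.013
-0.06 1 5 y -0.009 -0.003 z 0.022 0.028
-0.055 -1 11 y -0.007 0.007 z -0.019 -0.012
-0.055 1 6 y -0.008 -0.002 z 0.016 0.028
-0.05 -1 7 y -0.008 0.009 z -0.018 -0.012
-0.05 1 15 y -0.009 0.008 z 0.019 0.029
-0.045 -1 9 y -0.008 0.009 z -0.018 -0.012
-0.045 1 10 y -0.005 0.009 z 0.021 0.03
-0.04 -1 16 y -0.009 0.011 z -0.02 -0.01
-0.04 1 12 y -0.008 0.01 z 0.014 0.03
-0.035 -1 6 y -0.003 0.01 z -0.027 -0.011
-0.035 1 7 y -0.008 0.001 z 0.016 0.027
-0.03 -1 5 y -0.007 0.011 z -0.015 -0.012
-0.03 1 1 y -0.007 -0.007 z 0.021 0.021
-0.025 -1 1 y -0.003 -0.003 z -0.014 -0.014

-0.06 -1 2 y -0.012 -0.007 z -0.028 -0.022
-0.06 1 2 y -0.012 -0.011 z 0.015 0.018
-0.055 -1 5 y -0.013 -0.005 z -0.029 -0.015
-0.055 1 1 y -0.01 -0.01 z 0.013 0.013
-0.05 -1 4 y -0.012 -0.007 z -0.025 -0.015
-0.05 1 5 y -0.012 -0.007 z 0.013 0.019
-0.045 -1 3 y -0.011 -0.005 z -0.028 -0.021
-0.045 1 4 y -0.012 -0.004 z 0.013 0.019
-0.04 -1 6 y -0.011 -0.007 z -0.027 -0.015
-0.04 1 5 y -0.012 -0.003 z 0.013 0.019
-0.035 -1 5 y -0.012 -0.007 z -0.025 -0.015
-0.035 1 4 y -0.011 -0.001 z 0.013 0.014
-0.03 -1 1 y -0.008 -0.008 z -0.021 -0.021
-0.03 1 4 y -0.011 -0.001 z 0.013 0.02
-0.025 1 1 y 0.003 0.003 z 0.014 0.014
[132.53054446 224.4693516 ]
[371.09413105 203.6696765 ]
```

View pics/z8.png

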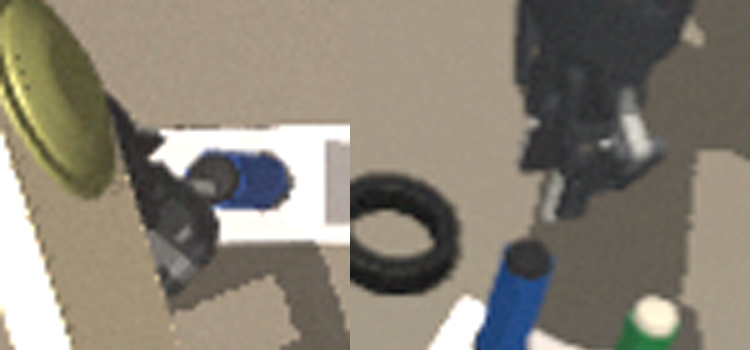

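```bash
python3 -m inch '{"translation":[[0,0,0],[0,0,0],[0,0,0],[0,0,0],[0,0,0],[0,0,-0.03],[0,0,-0.055],[0,0,-0.075],[0,0,-0.075],[0,0,-0.075]],"turn":[[0,0,0],[0,0,0],[0,0,0],[0,0,0],[0,0,0],[0,0,0],[0,0,0],[0,0,0],[0,0,0],[0,0,0]],"hand":[-0.6,-0.6,-0.6,-0.6,-0.6,-0.6,-0.6,-0.6,-0.6,-0.6]}'
python3 - <<'E'
from h import *
st=manip.state();e=st['ee_pos'];R=Ro.from_rotvec(st['orientation']).as_matrix();print(e,st['width'])
s=cap('scene','scene5');c=cap('top','top5')
fing(s,e,R,.0);print();
cv2.imwrite('pics/z9.png',np.hstack([up(c,95,190,70,70,5),up(s,335,170,80,80,5,2.2)]) if 0 else up(s,335,160,80,80,7,2))
for x in (c,s):print(proj(x,e))
E
```

```text
time_s: 3.7
ee_pos: [0.4673, 0.3096, 0.1308]
orientation: [-0.614, 1.482, 0.614]
ft_force: [-0.1, -0.2, 1.1]
width: 0.0686
[0.4672877  0.30958497 0.13083275] 0.06855327947720732
-0.06 -1 13 y -0.008 0.015 z -0.038 -0.029
-0.06 1 5 y -0.008 -0.001 z 0.038 0.049
-0.055 -1 9 y -0.008 0.012 z -0.038 -0.004
-0.055 1 11 y -0.009 0.008 z 0.004 0.049
-0.05 -1 21 y -0.007 0.013 z -0.037 -0.001
-0.05 1 35 y -0.009 0.011 z 0.001 0.05
-0.045 -1 11 y -0.008 0.013 z -0.034 -0.001
-0.045 1 20 y -0.011 0.008 z 0.0 0.047
-0.04 -1 14 y -0.008 0.011 z -0.04 -0.013
-0.04 1 16 y -0.01 0.005 z 0.001 0.046
-0.035 -1 1 y 0.011 0.011 z -0.035 -0.035
-0.035 1 11 y -0.01 0.006 z 0.003 0.043
-0.03 1 11 y -0.008 0.004 z 0.003 0.017
-0.025 -1 1 y -0.009 -0.009 z -0.003 -0.003
-0.025 1 8 y -0.011 0.004 z 0.0 0.017
-0.02 1 10 y -0.012 0.004 z 0.003 0.017
-0.015 1 9 y -0.01 0.002 z 0.003 0.015
-0.01 1 12 y -0.011 0.006 z 0.003 0.017
-0.005 -1 1 y -0.005 -0.005 z -0.008 -0.008
-0.005 1 8 y -0.01 0.008 z 0.003 0.016
-0.0 1 9 y -0.011 0.011 z 0.0 0.016
0.005 1 15 y -0.009 0.012 z 0.003 0.018

[142.6357369 224.9597214]
[365.5649651  220.70876271]
```

View pics/z9.png

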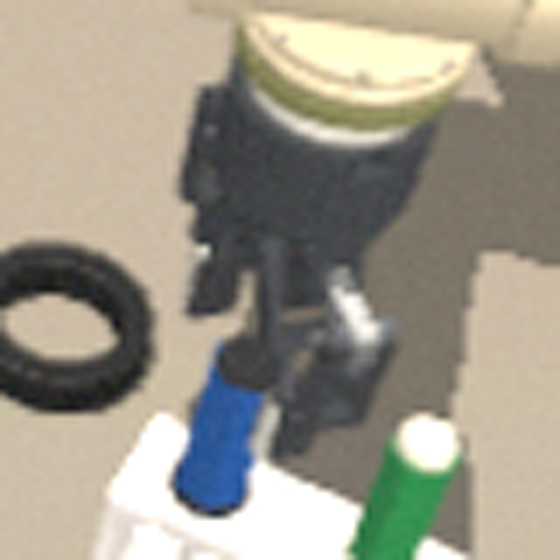

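```bash
python3 - <<'E'
from h import *
st=manip.state();e=st['ee_pos'];R=Ro.from_rotvec(st['orientation']).as_matrix()
for f in('scene5','top5'):
    s=load(f)
    P=cloud(s);L=(P-e)@R
    for (u,v) in ((375,223),(375,221),(376,219),(372,222),(363,203),(382,198),(378,196),(373,194),(372,200),(385,190),(375,180),(375,170),(390,175),(385,207),(370,212)) if f[0]=='s' else []: print((u,v),P[v,u].round(3),L[v,u].round(3))
    Q=L.reshape(-1,3);m=(abs(Q[:,2])<.06)&(abs(Q[:,1])<.06)&(Q[:,0]<-.03)&(Q[:,0]>-.25);Q=Q[m]
    for lo in np.arange(-.25,-.03,.01):
        k=Q[(Q[:,0]>=lo)&(Q[:,0]<lo+.01)]
        if len(k):print(round(lo,2),len(k),k[:,1:].min(0).round(3),k[:,1:].max(0).round(3))
E
```

```text
(375, 223) [0.503 0.342 0.181] [-0.049 -0.002  0.048]
(375, 221) [0.505 0.341 0.191] [-0.059 -0.005  0.048]
(376, 219) [0.503 0.341 0.198] [-0.066 -0.003  0.047]
(372, 222) [0.503 0.334 0.179] [-0.047 -0.008  0.042]
(363, 203) [0.446 0.283 0.171] [-0.039 -0.003 -0.034]
(382, 198) [0.497 0.337 0.274] [-0.142 -0.002  0.04 ]
(378, 196) [0.493 0.325 0.269] [-0.138 -0.007  0.029]
(373, 194) [0.488 0.31  0.264] [-0.132 -0.014  0.015]
(372, 200) [0.493 0.314 0.247] [-0.115 -0.015  0.021]
(385, 190) [0.495 0.337 0.301] [-0.17  -0.     0.039]
(375, 180) [0.503 0.307 0.327] [-0.196 -0.027  0.024]
(375, 170) [0.505 0.301 0.359] [-0.227 -0.033  0.02 ]
(390, 175) [0.497 0.336 0.356] [-0.224 -0.002  0.04 ]
(385, 207) [0.516 0.354 0.267] [-0.136 -0.003  0.065]
(370, 212) [0.474 0.315 0.18 ] [-0.048 -0.001  0.008]
-0.25 146 [-0.058 -0.009] [0.044 0.052]
-0.24 99 [-0.038 -0.003] [0.029 0.043]
-0.23 98 [-0.037 -0.012] [0.034 0.041]
-0.22 71 [-0.037 -0.008] [0.029 0.042]
-0.21 34 [-0.036  0.005] [0.024 0.035]
-0.2 146 [-0.036 -0.017] [0.031 0.039]
-0.19 103 [-0.035 -0.013] [0.031 0.041]
-0.18 83 [-0.03
[... 519 characters left out ...]
] [0.06  0.059]
-0.04 54 [-0.01 -0.04] [0.052 0.059]
-0.25 19 [-0.048 -0.06 ] [ 0.056 -0.021]
-0.24 4 [ 0.017 -0.035] [ 0.024 -0.031]
-0.17 19 [-0.038 -0.029] [-0.027 -0.006]
-0.16 8 [-0.037 -0.034] [-0.019 -0.008]
-0.15 2 [-0.012 -0.038] [-0.01  -0.036]
-0.14 33 [-0.012 -0.06 ] [ 0.003 -0.033]
-0.13 23 [-0.021 -0.06 ] [-0.005 -0.017]
-0.12 15 [-0.019 -0.058] [-0.005 -0.024]
-0.11 17 [-0.018 -0.057] [-0.003 -0.021]
-0.1 30 [-0.018 -0.057] [ 0.    -0.024]
-0.09 22 [-0.014 -0.06 ] [ 0.003 -0.037]
-0.08 11 [-0.014 -0.05 ] [ 0.002 -0.036]
-0.07 3 [-0.012 -0.049] [-0.007 -0.036]
-0.06 4 [-0.013 -0.049] [-0.007 -0.037]
-0.05 33 [-0.013 -0.049] [0.006 0.007]
-0.04 20 [-0.015 -0.043] [-0.005  0.011]
```

```bash
python3 -m inch '{"translation":[[0,0,-0.01],[0,0,-0.019],[0,0,-0.019],[0,0,-0.019],[0,0,-0.019],[0,0,-0.019],[0,0,-0.019],[0,0,-0.019]],"turn":[[0,0,0],[0,0,0],[0,0,0],[0,0,0],[0,0,0],[0,0,0],[0,0,0],[0,0,0]],"hand":[-0.6,-0.6,-0.6,0.6,0.6,0.6,0.6,0.6]}' 80
python3 - <<'E'
from h import *
st=manip.state();e=st['ee_pos'];print(st)
s=cap('scene','scene6');c=cap('top','top6')
cv2.imwrite('pics/z10.png',up(s,335,170,80,80,7,2))
E
```

```text
time_s: 4.6
ee_pos: [0.4673, 0.3096, 0.1117]
orientation: [-0.614, 1.481, 0.614]
ft_force: [0.0, -0.4, 3.6]
width: 0.0268
{'time_s': 4.6, 'joints': array([ 3.74010176e-01,  4.84141707e-01,  1.42005244e+00,  5.64917267e-05,
        1.23619629e+00, -4.12154329e-01]), 'joint_velocities': array([-1.16982757e-03, -5.86709361e-04,  4.65843290e-04, -9.89822834e-05,
        7.72627014e-04, -8.35590902e-04]), 'joint_torque': array([-6.07583250e-03, -4.55174553e+01, -1.92217165e+01, -1.63992529e-02,
        1.07176733e-02, -1.05951131e-03]), 'ee_pos': array([0.46728221, 0.3096429 , 0.11174419]), 'orientation': array([-0.61439352,  1.48080388,  0.61444233]), 'ft_force': array([ 0.04926583, -0.43226155,  3.55391012]), 'moment': array([-0.03579772,  0.00621424,  0.01609036]), 'width': 0.026750427133941334}
```

View pics/z10.png

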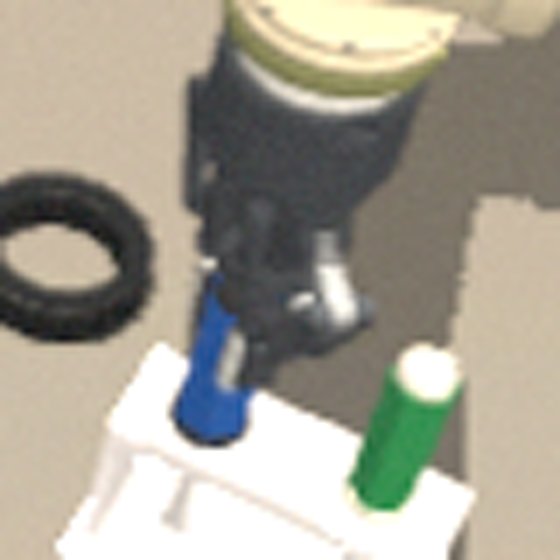

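Gripped at width 26.8 mm, which agrees with the flats. Lifting it clear of the stand.

```bash
python3 -m inch '{"translation":[[0,0,0.01],[0,0,0.03],[0,0,0.055],[0,0,0.08],[0,0,0.105],[0,0,0.13],[0,0,0.145],[0,0,0.15],[0,0,0.15],[0,0,0.15]],"turn":[[0,0,0],[0,0,0],[0,0,0],[0,0,0],[0,0,0],[0,0,0],[0,0,0],[0,0,0],[0,0,0],[0,0,0]],"hand":[0.6,0.6,0.6,0.6,0.6,0.6,0.6,0.6,0.6,0.6]}'
python3 - <<'E'
from h import *
st=manip.state();e=st['ee_pos'];print(e,st['width'],st['ft_force'])
s=cap('scene','scene7');c=cap('top','top7')
for x in (c,s):print([proj(x,e-[0,0,h]).round(1) for h in (0,.102,.05)])
cv2.imwrite('pics/z11.png',np.hstack([up(c,95,180,60,80,6.5,1.5),up(s,345,160,60,80,6.5,1.5)]))
E
```

```text
time_s: 5.7
ee_pos: [0.4666, 0.3093, 0.2602]
orientation: [-0.615, 1.484, 0.615]
ft_force: [-0.5, 0.3, -1.2]
width: 0.0266
[0.46659673 0.30932995 0.26020878] 0.026619256131659344 [-0.50347625  0.27506258 -1.16796054]
[array([123.9, 224.1]), array([139.2, 225. ]), array([131.8, 224.6])]
[array([375.6, 189.9]), array([367.6, 214.5]), array([371.5, 202.3])]
```

View pics/z11.png

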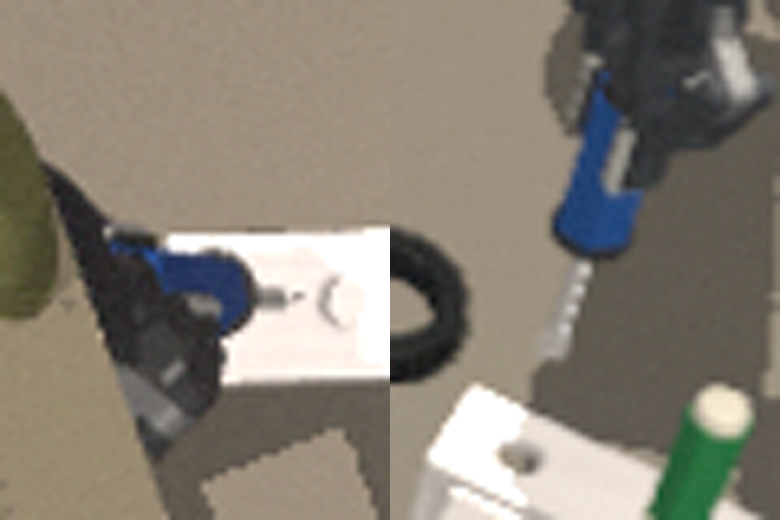

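```bash
python3 - <<'E'
from h import *
for n,rois in(('top0',[(223,169,233,178),(272,180,282,189)]),('top3',[(223,169,233,178),(272,180,282,189)]),('scene0',[(236,199,246,206),(268,226,278,233)])):
    t=load(n)
    for r in rois:
        g=t['image'][r[1]:r[3],r[0]:r[2],0].astype(int)
        print(n,r);print(g)
E
```

```text
top0 (223, 169, 233, 178)
[[243 179 126 159 154 223 144 171 238 246]
 [196 138 243 235 248 250 246 213 184 238]
 [148 244 251 251 251 251 251 248 174 219]
 [221 251 251 251 251 251 251 251 164 177]
 [220 184 183 161 158 158 157 157 121 145]
 [241 149 151 186 189 188 191 187 191 202]
 [225 248 248 249 249 249 249 248 187 178]
 [234 231 252 251 251 251 251 237 170 232]
 [243 233 200 213 251 251 238 175 219 246]]
top0 (272, 180, 282, 189)
[[242 181 246 215 248 248 247 222 155 234]
 [206 246 251 249 251 251 252 249 178 174]
 [239 244 251 251 251 251 251 252 248 138]
 [241 153 148 171 171 172 207 212 232 181]
 [248 197 158 163 157 125 137 140 154 229]
 [236 234 249 248 248 247 248 247 230 235]
 [241 226 251 251 251 251 251 251 227 188]
 [249 239 206 251 252 251 238 192 169 237]
 [250 249 237 215 203 200 174 246 236 249]]
top3 (223, 169, 233, 178)
[[243 177 125 158 157 222 142 171 238 245]
 [196 136 244 235 249 250 246 211 185 238]
 [149 245 251 251 251 252 251 249 176 220]
 [221 251 252 251 252 251 251 251 165 179]
 [218 183 182 159 161 159 157 157 120 143]
 [240 150 152 188 189 189 187 1
[... 515 characters left out ...]
50 249 237 214 202 200 174 246 236 249]]
scene0 (236, 199, 246, 206)
[[217 196 155 133 130 128 133 155 191 214]
 [199 141 147 200 219 220 206 158 140 192]
 [179 122 142 199 239 244 243 230 161 163]
 [169 195 225 163 181 224 242 244 226 176]
 [197 223 244 234 189 149 192 238 238 212]
 [212 213 239 244 242 232 187 182 219 216]
 [196 217 227 240 243 241 232 222 217 218]]
scene0 (268, 226, 278, 233)
[[216 186 136 127 144 162 170 136 143 191]
 [188 130 175 233 241 241 242 235 190 145]
 [176 122 156 187 226 243 245 244 234 168]
 [188 211 234 193 160 187 226 243 242 204]
 [199 223 245 242 233 193 161 189 214 209]
 [217 225 242 245 245 242 233 191 158 196]
 [198 221 229 240 243 241 236 227 206 215]]
```

```bash
python3 - <<'E'
from h import *
s=load('scene0');t=load('top0')
def az(c,a,b):
    d=onz(c,*b,.082)-onz(c,*a,.082);return np.degrees(np.arctan2(d[1],d[0]))%180
print(az(s,(270,228),(276,231)),az(s,(239.2,202),(242.6,204)))
print(az(t,(224,173.6),(230,173.4)),az(t,(273,183.4),(280,183.84)))
E
```

```text
91.64969337684819 86.76616451699354
91.0239943086958 85.50751716015237
```

```bash
python3 -m inch '{"translation":[[0.015,-0.02,0],[0.035,-0.05,0],[0.06,-0.085,0],[0.08,-0.12,0],[0.1,-0.155,0],[0.12,-0.19,0],[0.14,-0.215,-0.01],[0.1454,-0.2243,-0.03],[0.1454,-0.2243,-0.05],[0.1454,-0.2243,-0.05]],"turn":[[0,0,-2],[0,0,-4],[0,0,-6],[0,0,-8],[0,0,-10],[0,0,-12],[0,0,-13.7],[0,0,-13.7],[0,0,-13.7],[0,0,-13.7]],"hand":[0.6,0.6,0.6,0.6,0.6,0.6,0.6,0.6,0.6,0.6]}'
python3 -m inch '{"translation":[[0,0,0],[0,0,0]],"turn":[[0,0,0],[0,0,0]],"hand":[0.6,0.6]}'
python3 - <<'E'
from h import *
st=manip.state();e=st['ee_pos'];print(e,st['width'],st['joints'].round(2),Ro.from_rotvec(st['orientation']).as_matrix().round(3))
s=cap('scene','scene8');c=cap('top','top8')
for x in (c,s):print([proj(x,e-[0,0,h]).round(1) for h in (0,.102,.05)])
cv2.imwrite('pics/z12.png',np.hstack([up(c,200,140,60,80,6.5,1.2),up(s,240,180,60,80,6.5,1.2)]))
E
```

```text
time_s: 6.8
ee_pos: [0.6112, 0.0848, 0.2077]
orientation: [-0.427, 1.535, 0.43]
ft_force: [0.6, 0.5, -1.2]
width: 0.027
time_s: 7.0
ee_pos: [0.6127, 0.0855, 0.2125]
orientation: [-0.429, 1.526, 0.428]
ft_force: [0.3, -0.1, -1.1]
width: 0.0271
[0.61270708 0.08553789 0.21245219] 0.027137555401088722 [-0.05  0.5   1.08  0.    1.56 -0.6 ] [[ 0.002 -0.521  0.854]
 [-0.     0.854  0.521]
 [-1.    -0.001  0.002]]
[array([221.7, 164.8]), array([226. , 171.8]), array([223.9, 168.4])]
[array([273.6, 200.4]), array([272.4, 223.6]), array([273. , 212.1])]
```

View pics/z12.png

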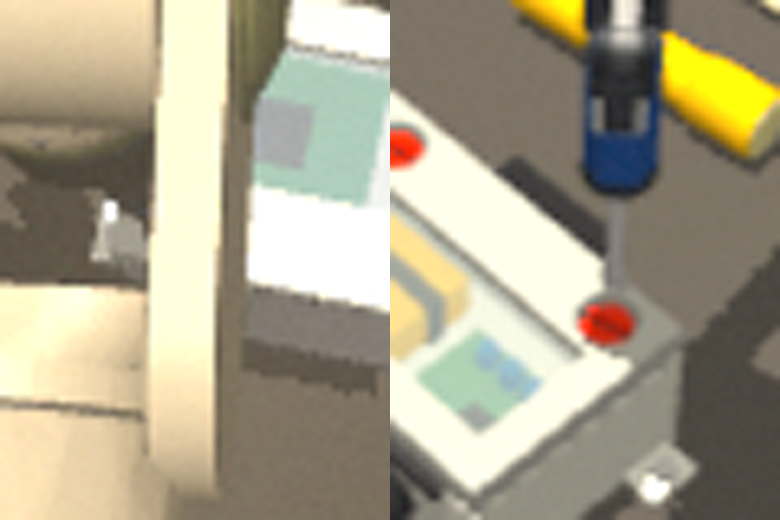

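```bash
python3 - <<'E'
from h import *
s=load('scene8');st=manip.state();e=st['ee_pos']
print(s['image'][208:228,267:282].astype(int).sum(-1))
for z in (.2,.15,.14,.13,.12,.11,.1,.083):print(z,proj(s,[e[0],e[1],z]).round(1))
print('head',proj(s,[.612,.085,.083]),proj(s,[.6117,.0861,.083]))
E
```

```text
[[286 283 261 179 106 121 134 135 139 130 139 131 116 207 282]
 [261 287 284 251 183 117 102  94 106 104 104 142 219 274 288]
 [205 263 285 281 269 245 217 216 186 178 214 267 274 286 287]
 [168 198 236 277 284 284 282 298 297 278 276 288 287 289 287]
 [163 160 178 222 273 289 296 316 320 296 288 289 291 290 288]
 [159 160 157 171 211 252 281 315 319 301 288 287 287 290 291]
 [160 162 159 160 170 195 261 318 319 293 285 285 288 286 291]
 [302 163 162 161 161 172 252 321 314 293 286 287 284 285 288]
 [518 306 157 159 158 169 247 322 317 289 290 288 289 288 288]
 [622 552 383 160 155 164 242 323 311 286 287 288 291 285 288]
 [636 630 562 404 220 138 234 324 308 281 290 288 286 287 285]
 [634 634 627 606 488 256 298 324 312 286 285 289 285 288 285]
 [635 636 637 634 617 497 314 325 308 285 289 291 288 292 289]
 [635 634 635 636 616 490 305 325 318 298 289 285 290 284 284]
 [634 635 634 637 613 478 311 321 315 298 290 289 287 290 288]
 [635 634 634 635 629 529 317 311 312 314 298 292 290 288 288]
 [633 634 634 634 619 518 365 343 326 339 342 309 286 290 289]
 [633 635 624 559 450 366 325 323 328 357 368 351 308 288 289]
 [634 621 538 387 315 289 284 283 294 314 346 370 350 317 284]
 [628 543 363 332 304 252 244 238 253 280 301 346 368 360 337]]
0.2 [273.4 203.4]
0.15 [272.8 214.9]
0.14 [272.7 217.1]
0.13 [272.6 219.3]
0.12 [272.5 221.5]
0.11 [272.4 223.6]
0.1 [272.3 225.7]
0.083 [272.1 229.3]
head [272.05144062 229.04116294] [272.41824138 229.14055729]
```

```bash
python3 -m inch '{"translation":[[0.0003,-0.0007,-0.01],[0.0003,-0.0007,-0.018],[0.0003,-0.0007,-0.023],[0.0003,-0.0007,-0.026],[0.0003,-0.0007,-0.026],[0.0003,-0.0007,-0.026]],"turn":[[0,0,0],[0,0,0],[0,0,0],[0,0,0],[0,0,0],[0,0,0]],"hand":[0.6,0.6,0.6,0.6,0.6,0.6]}'
python3 - <<'E'
from h import *
s=cap('scene','scene9');c=cap('top','top9');st=manip.state();e=st['ee_pos'];print(e,st['ft_force'])
print(proj(s,e-[0,0,.102]).round(1))
cv2.imwrite('pics/z13.png',np.hstack([up(c,200,140,60,80,6.5,1.2),up(s,255,200,40,50,10,1.2)[:520]])) if 0 else cv2.imwrite('pics/z13.png',up(s,255,205,40,40,14,1.2))
E
```

```text
time_s: 7.7
ee_pos: [0.6128, 0.0845, 0.1853]
orientation: [-0.429, 1.528, 0.429]
ft_force: [0.6, -0.1, -1.0]
width: 0.0268
[0.61279334 0.08447496 0.18541279] [ 0.33906907 -0.05875633 -0.4965833 ]
[271.8 229.1]
```

View pics/z13.png

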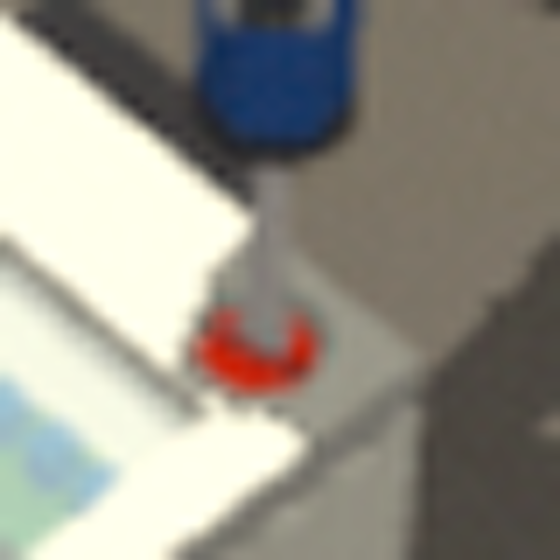

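```bash
python3 -m inch '{"translation":[[0,0,-0.001],[0,0,-0.002],[0,0,-0.003],[0,0,-0.0035],[0,0,-0.0035]],"turn":[[0,0,0],[0,0,0],[0,0,0],[0,0,0],[0,0,0]],"hand":[0.6,0.6,0.6,0.6,0.6]}' 100
```

```text
time_s: 8.3
ee_pos: [0.6128, 0.0845, 0.1817]
orientation: [-0.429, 1.528, 0.429]
ft_force: [0.5, -0.1, -2.0]
width: 0.0267
```

```bash
python3 -m inch '{"translation":[[0,0,-0.001],[0,0,-0.002],[0,0,-0.003],[0,0,-0.003]],"turn":[[0,0,0],[0,0,0],[0,0,0],[0,0,0]],"hand":[0.6,0.6,0.6,0.6]}'
```

```text
time_s: 8.7
ee_pos: [0.6129, 0.0844, 0.1796]
orientation: [-0.429, 1.527, 0.428]
ft_force: [-0.7, -0.5, 3.8]
width: 0.0268
```

Contact came at exactly the slot-floor height, so the blade is in. Turning anticlockwise.

```bash
python3 -m inch '{"translation":[[0,0,0],[0,0,0],[0,0,0],[0,0,0],[0,0,0],[0,0,0],[0,0,0],[0,0,0],[0,0,0],[0,0,0]],"turn":[[0,0,5],[0,0,12],[0,0,19],[0,0,26],[0,0,33],[0,0,40],[0,0,47],[0,0,54],[0,0,61],[0,0,68]],"hand":[0.6,0.6,0.6,0.6,0.6,0.6,0.6,0.6,0.6,0.6]}'
python3 - <<'E'
from h import *
s=cap('scene','scene10');st=manip.state();R=Ro.from_rotvec(st['orientation']).as_matrix();print(st['ee_pos'],st['ft_force'],st['moment'],np.degrees(np.arctan2(R[1,2],R[0,2])),st['joints'].round(2))
cv2.imwrite('pics/z14.png',up(s,255,205,40,40,14,1.2))
E
```

```text
time_s: 9.7
ee_pos: [0.6133, 0.0855, 0.1796]
orientation: [-1.332, 1.121, 1.331]
ft_force: [1.2, 3.7, 4.5]
width: 0.0269
[0.61327427 0.08547385 0.17960809] [1.32094021 3.67893256 3.29312411] [ 1.17907025 -0.38275085 -0.03421368] 99.98341238258098 [-0.05  0.52  1.14  0.    1.48 -1.8 ]
```

View pics/z14.png

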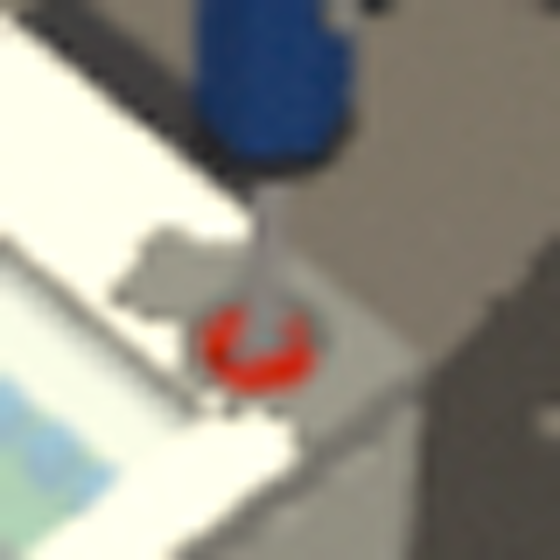

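```bash
python3 -m inch '{"translation":[[0,0.0005,0],[0,0.0008,0],[0,0.0008,0],[0,0.0008,0]],"turn":[[0,0,4],[0,0,8],[0,0,11],[0,0,11]],"hand":[0.6,0.6,0.6,0.6]}'
python3 - <<'E'
from h import *
st=manip.state();R=Ro.from_rotvec(st['orientation']).as_matrix();print(st['ee_pos'],st['ft_force'],st['moment'],np.degrees(np.arctan2(R[1,2],R[0,2])))
E
python3 -m inch '{"translation":[[0,0,0],[0,0,0],[0,0,0]],"turn":[[0,0,3],[0,0,5],[0,0,5]],"hand":[0.6,0.6,0.6]}'
python3 - <<'E'
from h import *
st=manip.state();R=Ro.from_rotvec(st['orientation']).as_matrix();print(st['ee_pos'],st['ft_force'],st['moment'],np.degrees(np.arctan2(R[1,2],R[0,2])))
E
```

```text
time_s: 10.15
ee_pos: [0.6132, 0.0858, 0.1796]
orientation: [-1.465, 1.018, 1.463]
ft_force: [0.7, 1.9, 5.9]
width: 0.0265
[0.61318516 0.08580743 0.17958719] [0.70203271 1.93776176 5.92034013] [ 0.96307957 -0.32557695 -0.10800635] 110.260269277288
time_s: 10.45
ee_pos: [0.6132, 0.0858, 0.1796]
orientation: [-1.526, 0.966, 1.524]
ft_force: [0.4, 3.4, 4.7]
width: 0.0269
[0.61315702 0.08582515 0.17960051] [0.4492435  3.4120519  4.72989878] [ 0.96993045 -0.31105898 -0.02682406] 115.21985444874814
```

```bash
python3 -m inch '{"translation":[[0,0,0],[0,0,0],[0,0,0]],"turn":[[0,0,3],[0,0,5],[0,0,5]],"hand":[0.6,0.6,0.6]}'
python3 - <<'E'
from h import *
st=manip.state();R=Ro.from_rotvec(st['orientation']).as_matrix();print(st['ee_pos'],st['ft_force'],st['moment'],np.degrees(np.arctan2(R[1,2],R[0,2])))
s=cap('scene','scene11')
cv2.imwrite('pics/z15.png',up(s,255,205,40,40,14,1.2))
E
```

```text
time_s: 10.75
ee_pos: [0.6131, 0.0858, 0.1796]
orientation: [-1.587, 0.91, 1.585]
ft_force: [0.9, 3.9, 5.5]
width: 0.0269
[0.61307386 0.08583612 0.17956509] [0.85016467 3.91385229 5.54322131] [ 0.99282595 -0.25426791 -0.02004466] 120.22136328690715
```

View pics/z15.png

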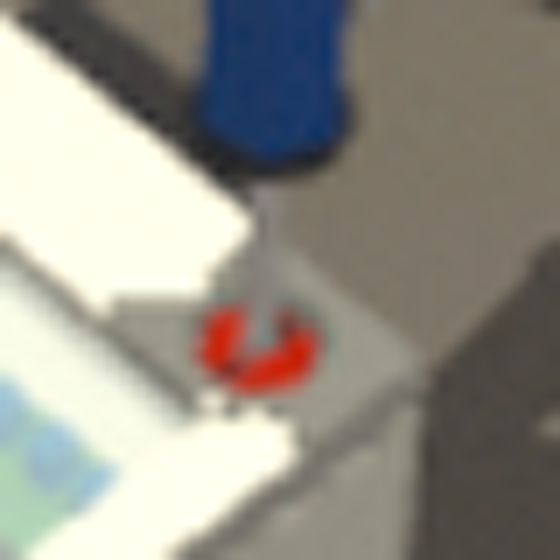

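```bash
python3 -m inch '{"translation":[[0,0,0],[0,0,0],[0,0,0]],"turn":[[0,0,3],[0,0,6],[0,0,6]],"hand":[0.6,0.6,0.6]}'
python3 - <<'E'
from h import *
st=manip.state();R=Ro.from_rotvec(st['orientation']).as_matrix();print(st['ee_pos'],st['ft_force'],st['moment'],np.degrees(np.arctan2(R[1,2],R[0,2])))
E
```

```text
time_s: 11.1
ee_pos: [0.613, 0.0859, 0.1796]
orientation: [-1.658, 0.838, 1.657]
ft_force: [0.9, 3.7, 6.0]
width: 0.0269
[0.61297317 0.08591363 0.1795716 ] [0.93928139 3.68537308 6.0095234 ] [ 1.03185145 -0.23221528 -0.12745415] 126.24370437917571
```

```bash
python3 -m inch '{"translation":[[0,0,0],[0,0,0],[0,0,0]],"turn":[[0,0,2],[0,0,4],[0,0,4]],"hand":[0.6,0.6,0.6]}'
python3 - <<'E'
from h import *
st=manip.state();R=Ro.from_rotvec(st['orientation']).as_matrix();print(st['ee_pos'],st['ft_force'],st['moment'],np.degrees(np.arctan2(R[1,2],R[0,2])))
s=cap('scene','scene12')
cv2.imwrite('pics/z16.png',up(s,255,205,40,40,14,1.2))
E
```

```text
time_s: 11.4
ee_pos: [0.6129, 0.086, 0.1796]
orientation: [-1.705, 0.789, 1.703]
ft_force: [0.7, 4.3, 5.0]
width: 0.027
[0.61289681 0.08595295 0.17955488] [0.66947321 4.2551594  4.98284427] [ 1.06245332 -0.0648338  -0.17433013] 130.2082011116738
```

View pics/z16.png

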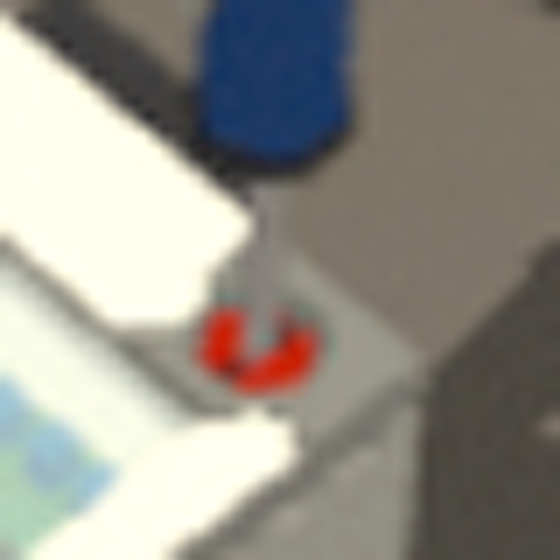

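```bash
python3 -m inch '{"translation":[[0,0,0],[0,0,0],[0,0,0.01],[0,0,0.03],[0,0,0.05],[0,-0.04,0.06],[0,-0.08,0.06],[0,-0.11,0.06],[0,-0.11,0.06]],"turn":[[0,0,-6],[0,0,-11],[0,0,-11],[0,0,-11],[0,0,-11],[0,0,-16],[0,0,-22],[0,0,-28],[0,0,-30]],"hand":[0.6,0.6,0.6,0.6,0.6,0.6,0.6,0.6,0.6]}'
python3 - <<'E'
from h import *
st=manip.state();R=Ro.from_rotvec(st['orientation']).as_matrix();print(st['ee_pos'],np.degrees(np.arctan2(R[1,2],R[0,2])))
s=cap('scene','scene13');c=cap('top','top13')
cv2.imwrite('pics/z17.png',np.hstack([up(c,205,150,40,40,10,1.0),up(s,255,210,40,40,10,1.2)]))
E
```

```text
time_s: 12.35
ee_pos: [0.6121, -0.0288, 0.2385]
orientation: [-1.335, 1.125, 1.337]
ft_force: [0.3, 1.5, -1.6]
width: 0.0267
[ 0.61214411 -0.02880022  0.23851204] 99.91034536933512
```

View pics/z17.png

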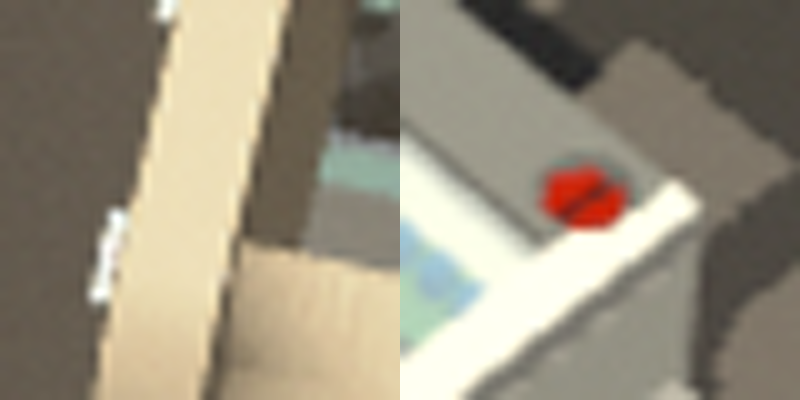

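```bash
python3 -m inch '{"translation":[[-0.01,-0.01,0],[-0.02,-0.02,0],[-0.03,-0.03,0],[-0.032,-0.03,0],[-0.032,-0.03,0],[-0.032,-0.03,0],[-0.032,-0.03,0],[-0.032,-0.03,-0.01],[-0.032,-0.03,-0.025],[-0.032,-0.03,-0.03]],"turn":[[0,0,-7],[0,0,-15],[0,0,-23],[0,0,-31],[0,0,-39],[0,0,-47],[0,0,-55],[0,0,-63],[0,0,-70],[0,0,-70]],"hand":[0.6,0.6,0.6,0.6,0.6,0.6,0.6,0.6,0.6,0.6]}'
python3 -m inch '{"translation":[[0,0,0],[0,0,0],[0,0,0]],"turn":[[0,0,0],[0,0,0],[0,0,0]],"hand":[0.6,0.6,0.6]}'
python3 - <<'E'
from h import *
s=cap('scene','scene14')
st=manip.state();e=st['ee_pos'];R=Ro.from_rotvec(st['orientation']).as_matrix();print(e,st['ft_force'],np.degrees(np.arctan2(R[1,2],R[0,2])))
print([proj(s,[e[0],e[1],z]).round(1) for z in(.12,e[2]-.102,.083)])
cv2.imwrite('pics/z18.png',up(s,215,170,50,50,12,1.2))
print(s['image'][186:206,232:250].astype(int).sum(-1))
E
```

```text
time_s: 13.45
ee_pos: [0.5799, -0.054, 0.2075]
orientation: [-0.415, 1.533, 0.417]
ft_force: [-0.3, -0.1, -1.2]
width: 0.0269
time_s: 13.75
ee_pos: [0.5809, -0.0547, 0.2094]
orientation: [-0.417, 1.529, 0.416]
ft_force: [-0.4, 0.3, -0.6]
width: 0.0264
[ 0.58091152 -0.054736    0.20938941] [ 0.19064056 -0.05151083 -1.03986696] 30.422298898046122
[array([239.5, 194.6]), array([239.7, 197.4]), array([239.9, 202.6])]
[[288 288 290 293 289 289 286 343 382 318 297 288 287 290 290 287 290 288]
 [289 287 287 287 289 289 288 308 333 324 297 291 287 290 288 286 289 285]
 [287 287 288 290 287 285 290 296 313 326 317 289 288 286 287 287 289 288]
 [289 289 287 284 289 291 288 292 311 339 319 290 288 291 292 290 289 291]
 [288 288 291 287 288 284 289 289 313 328 313 286 287 289 292 291 290 290]
 [288 287 292 290 287 290 285 306 329 324 308 289 287 289 291 289 291 289]
 [285 291 288 290 291 289 291 295 317 331 310 289 288 290 289 288 291 291]
 [287 288 289 287 287 288 288 299 320 329 311 290 288 287 289 291 291 289]
 [286 289 294 288 288 289 359 388 314 331 314 287 289 290 287 288 286 289]
 [288 289 289 291 359 506 597 514 304 336 334 305 289 291 288 287 288 289]
 [288 286 291 358 517 621 639 543 311 319 323 319 298 288 287 289 289 289]
 [287 320 428 556 621 636 635 599 453 321 321 344 341 300 290 286 290 287]
 [362 508 609 628 635 639 625 544 402 348 330 357 371 348 308 286 289 287]
 [554 623 636 638 632 570 451 369 320 316 309 318 349 366 349 313 292 290]
 [628 637 638 636 582 411 337 313 278 271 268 282 306 344 370 356 320 287]
 [636 639 640 630 519 311 292 234 219 224 223 246 265 314 367 372 366 337]
 [652 660 636 618 485 331 291 177 172 196 205 213 243 301 366 377 372 373]
 [643 644 638 632 535 349 299 270 185 166 181 201 257 328 373 377 377 377]
 [618 535 482 575 592 467 323 296 271 197 179 211 304 361 376 377 377 375]
 [466 351 327 430 566 611 580 498 389 418 409 318 363 370 374 373 371 376]]
```

View pics/z18.png

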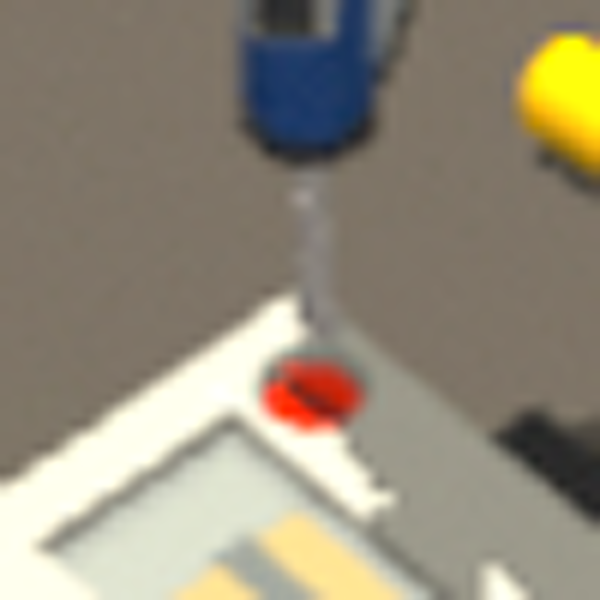

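```bash
python3 -m inch '{"translation":[[0.0003,-0.0003,-0.01],[0.0003,-0.0003,-0.017],[0.0003,-0.0003,-0.021],[0.0003,-0.0003,-0.023],[0.0003,-0.0003,-0.0245],[0.0003,-0.0003,-0.026],[0.0003,-0.0003,-0.027],[0.0003,-0.0003,-0.027]],"turn":[[0,0,0],[0,0,0],[0,0,0],[0,0,0],[0,0,0],[0,0,0],[0,0,0],[0,0,0]],"hand":[0.6,0.6,0.6,0.6,0.6,0.6,0.6,0.6]}'
```

```text
time_s: 14.6
ee_pos: [0.5813, -0.055, 0.1817]
orientation: [-0.415, 1.53, 0.415]
ft_force: [1.8, 0.2, -1.2]
width: 0.0267
```

```bash
python3 -m inch '{"translation":[[0,0,-0.001],[0,0,-0.002],[0,0,-0.003],[0,0,-0.003]],"turn":[[0,0,0],[0,0,0],[0,0,0],[0,0,0]],"hand":[0.6,0.6,0.6,0.6]}'
```

```text
time_s: 15.0
ee_pos: [0.5813, -0.0551, 0.1796]
orientation: [-0.416, 1.529, 0.414]
ft_force: [0.6, 0.2, 4.7]
width: 0.0269
```

```bash
python3 -m inch '{"translation":[[0,0,0],[0,0,0],[0,0,0],[0,0,0],[0,0,0],[0,0,0],[0,0,0],[0,0,0],[0,0,0],[0,0,0]],"turn":[[0,0,5],[0,0,12],[0,0,19],[0,0,26],[0,0,33],[0,0,40],[0,0,47],[0,0,54],[0,0,61],[0,0,68]],"hand":[0.6,0.6,0.6,0.6,0.6,0.6,0.6,0.6,0.6,0.6]}'
python3 - <<'E'
from h import *
st=manip.state();R=Ro.from_rotvec(st['orientation']).as_matrix();print(st['ee_pos'],st['ft_force'],st['moment'],np.degrees(np.arctan2(R[1,2],R[0,2])))
E
python3 -m inch '{"translation":[[0,0,0],[0,0,0],[0,0,0],[0,0,0]],"turn":[[0,0,6],[0,0,12],[0,0,18],[0,0,20]],"hand":[0.6,0.6,0.6,0.6]}'
python3 - <<'E'
from h import *
s=cap('scene','scene15')
cv2.imwrite('pics/z19.png',up(s,220,180,40,40,14,1.2))
st=manip.state();R=Ro.from_rotvec(st['orientation']).as_matrix();print(st['ee_pos'],st['ft_force'],st['moment'],np.degrees(np.arctan2(R[1,2],R[0,2])))
E
```

```text
time_s: 16.0
ee_pos: [0.5814, -0.0543, 0.1796]
orientation: [-1.319, 1.132, 1.319]
ft_force: [0.6, 2.8, 5.6]
width: 0.0271
[ 0.58135108 -0.05434422  0.17956155] [0.58075696 2.7528892  5.58456201] [ 0.81623914 -0.18975528 -0.04954038] 98.64010409451588
time_s: 16.4
ee_pos: [0.5811, -0.0543, 0.1796]
orientation: [-1.566, 0.929, 1.565]
ft_force: [0.0, 2.9, 5.3]
width: 0.0269
[ 0.58110103 -0.05429921  0.17955727] [-0.49500757  2.22631799  5.71053903] [ 0.83956861 -0.00967124 -0.1036725 ] 118.56657624705907
```

View pics/z19.png

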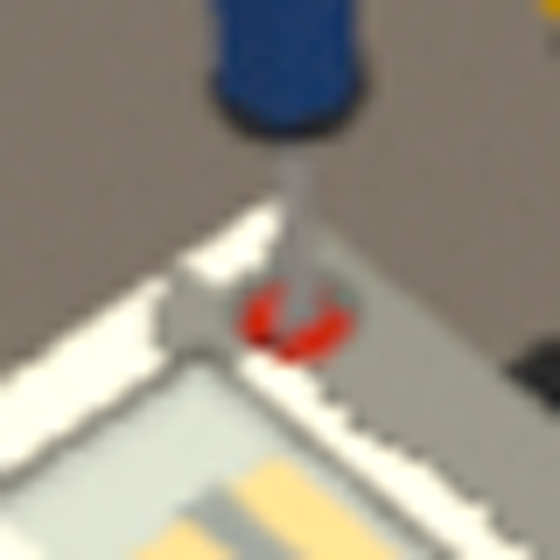

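Pressing further in small steps until the stop moment shows, as on the left.

```bash
python3 -m inch '{"translation":[[0,0,0],[0,0,0],[0,0,0],[0,0,0]],"turn":[[0,0,4],[0,0,8],[0,0,12],[0,0,12]],"hand":[0.6,0.6,0.6,0.6]}'
python3 - <<'E'
from h import *
st=manip.state();R=Ro.from_rotvec(st['orientation']).as_matrix();print(st['ee_pos'],st['ft_force'],st['moment'],np.degrees(np.arctan2(R[1,2],R[0,2])))
E
python3 -m inch '{"translation":[[0,0,0],[0,0,0],[0,0,0.01],[0,0,0.03],[0,0,0.05],[0,0.04,0.06],[0,0.08,0.06],[0,0.11,0.06],[0,0.11,0.06]],"turn":[[0,0,-6],[0,0,-11],[0,0,-11],[0,0,-11],[0,0,-11],[0,0,-16],[0,0,-22],[0,0,-28],[0,0,-30]],"hand":[0.6,0.6,0.6,0.6,0.6,0.6,0.6,0.6,0.6]}'
python3 - <<'E'
from h import *
s=cap('scene','scene16');c=cap('top','top16')
cv2.imwrite('pics/z20.png',np.hstack([up(c,250,150,50,50,8,1.0),up(s,220,180,50,50,8,1.2)]))
E
```

```text
time_s: 16.85
ee_pos: [0.5808, -0.0541, 0.1795]
orientation: [-1.707, 0.786, 1.707]
ft_force: [-0.9, 2.6, 6.5]
width: 0.0269
[ 0.58084162 -0.0541283   0.17951548] [-0.86072135  2.59920581  6.51440336] [ 0.98802045  0.3866374  -0.1473688 ] 130.4571597430727
time_s: 17.75
ee_pos: [0.5804, 0.0582, 0.2392]
orientation: [-1.343, 1.117, 1.344]
ft_force: [0.1, -0.7, -0.5]
width: 0.0266
```

View pics/z20.png

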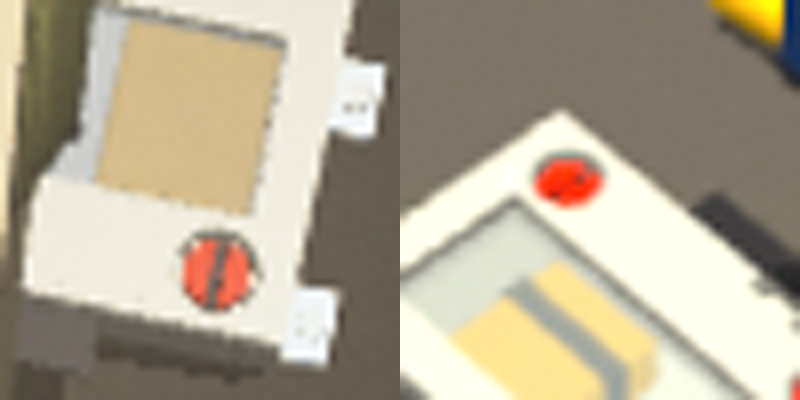

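Both slots now run front to back, parallel to the box side. The driver goes back to the stand next.

```bash
python3 -m inch '{"translation":[[-0.01,0.025,0.01],[-0.025,0.055,0.02],[-0.04,0.09,0.02],[-0.055,0.125,0.02],[-0.07,0.16,0.02],[-0.085,0.195,0.02],[-0.1,0.225,0.02],[-0.112,0.25,0.02],[-0.1135,0.254,0.02],[-0.1135,0.254,0.02]],"turn":[[0,0,-6],[0,0,-12],[0,0,-18],[0,0,-24],[0,0,-30],[0,0,-36],[0,0,-42],[0,0,-48],[0,0,-54],[0,0,-55]],"hand":[0.6,0.6,0.6,0.6,0.6,0.6,0.6,0.6,0.6,0.6]}'
python3 -m inch '{"translation":[[0,0,0],[0,0,0],[0,0,0]],"turn":[[0,0,0],[0,0,0],[0,0,0]],"hand":[0.6,0.6,0.6]}'
python3 - <<'E'
from h import *
s=cap('scene','scene17');c=cap('top','top17');st=manip.state();e=st['ee_pos'];R=Ro.from_rotvec(st['orientation']).as_matrix();print(e,np.degrees(np.arctan2(R[1,2],R[0,2])))
cv2.imwrite('pics/z21.png',np.hstack([up(c,95,180,60,80,6.5,1.5),up(s,345,160,60,80,6.5,1.5)]))
E
```

```text
time_s: 18.85
ee_pos: [0.4673, 0.3091, 0.2588]
orientation: [-0.62, 1.481, 0.619]
ft_force: [0.3, 0.5, -1.4]
width: 0.0266
time_s: 19.15
ee_pos: [0.4679, 0.3083, 0.2587]
orientation: [-0.619, 1.481, 0.619]
ft_force: [-0.5, 0.1, -0.4]
width: 0.0269
[0.46774774 0.30850045 0.25873015] 45.34993569028023
```

View pics/z21.png

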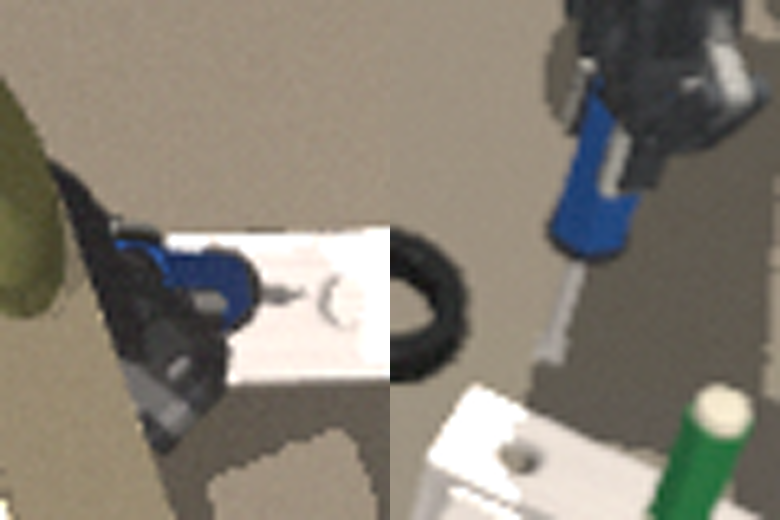

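```bash
python3 -m inch '{"translation":[[-0.0006,0.001,-0.02],[-0.0006,0.001,-0.04],[-0.0006,0.001,-0.06],[-0.0006,0.001,-0.08],[-0.0006,0.001,-0.1],[-0.0006,0.001,-0.12],[-0.0006,0.001,-0.135],[-0.0006,0.001,-0.142],[-0.0006,0.001,-0.144],[-0.0006,0.001,-0.144]],"turn":[[0,0,0],[0,0,0],[0,0,0],[0,0,0],[0,0,0],[0,0,0],[0,0,0],[0,0,0],[0,0,0],[0,0,0]],"hand":[0.6,0.6,0.6,0.6,0.6,0.6,0.6,0.6,0.6,0.6]}'
python3 -m inch '{"translation":[[0,0,-0.001],[0,0,-0.002],[0,0,-0.0025],[0,0,-0.0025]],"turn":[[0,0,0],[0,0,0],[0,0,0],[0,0,0]],"hand":[0.6,0.6,0.6,0.6]}'
```

```text
time_s: 20.25
ee_pos: [0.4672, 0.31, 0.1151]
orientation: [-0.619, 1.48, 0.619]
ft_force: [-0.3, 0.5, -1.3]
width: 0.0266
time_s: 20.65
ee_pos: [0.4669, 0.31, 0.1123]
orientation: [-0.619, 1.481, 0.619]
ft_force: [0.5, 0.8, -2.1]
width: 0.0264
```

Nearly seated: the last half millimetre, then open and rise.

```bash
python3 -m inch '{"translation":[[0,0,-0.0006],[0,0,-0.0006],[0,0,-0.0006],[0,0,-0.0006],[0,0,-0.0006],[0,0,-0.0006],[0,0,-0.0006]],"turn":[[0,0,0],[0,0,0],[0,0,0],[0,0,0],[0,0,0],[0,0,0],[0,0,0]],"hand":[0.6,0.2,-0.2,-0.6,-0.8,-0.8,-0.8]}'
python3 -m inch '{"translation":[[0,0,0.01],[0,0,0.03],[0,0,0.06],[0,0,0.1],[0,0,0.14],[0,0,0.16],[-0.04,-0.04,0.16],[-0.08,-0.08,0.16],[-0.1,-0.12,0.16],[-0.1,-0.14,0.16]],"turn":[[0,0,0],[0,0,0],[0,0,0],[0,0,0],[0,0,0],[0,0,0],[0,0,0],[0,0,0],[0,0,0],[0,0,0]],"hand":[-0.8,-0.8,-0.8,-0.8,-0.8,-0.8,-0.8,-0.8,-0.8,-0.8]}'
python3 - <<'E'
from h import *
s=cap('scene','scene18');c=cap('top','top18');st=manip.state();print(st['ee_pos'],st['joints'].round(2))
cv2.imwrite('pics/z22.png',np.hstack([up(c,95,180,60,80,6.5,1.3),up(s,345,180,60,80,6.5,1.3)]))
cv2.imwrite('pics/scene18b.png',cv2.cvtColor(s['image'],4))
E
```

```text
time_s: 21.35
ee_pos: [0.4669, 0.31, 0.1116]
orientation: [-0.618, 1.481, 0.618]
ft_force: [-0.0, 0.4, -0.4]
width: 0.0768
time_s: 22.35
ee_pos: [0.3641, 0.1685, 0.2727]
orientation: [-0.619, 1.48, 0.618]
ft_force: [0.9, 0.4, 0.9]
width: 0.0768
[0.36607865 0.16809211 0.27287979] [ 0.13  0.07  1.53 -0.    1.54 -0.65]
```

View pics/z22.png

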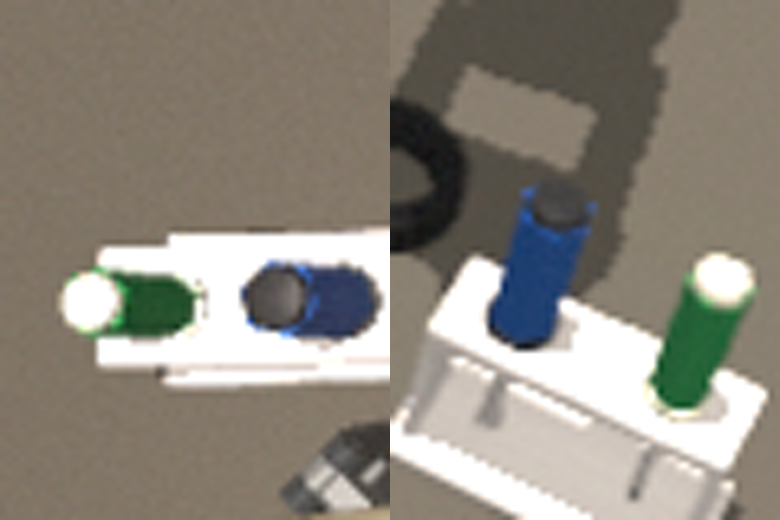

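View pics/scene18b.png

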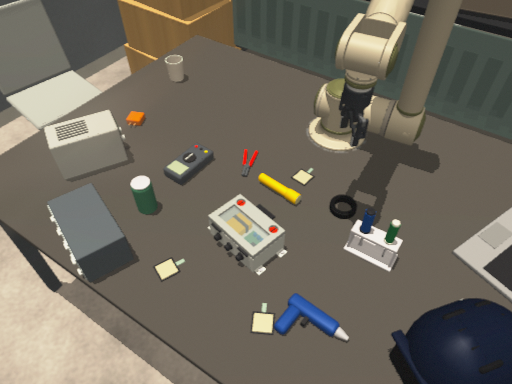

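The driver is back in its hole (cap seen at (370,210) in the scene view) and nothing else has moved. Next is the tab: yaw first, then tilt the tool forward so it points along the cover, away from the torch.

```bash
python3 -m inch '{"translation":[[0.02,-0.02,0],[0.04,-0.04,0],[0.06,-0.06,0],[0.08,-0.08,-0.005],[0.1,-0.1,-0.01],[0.12,-0.115,-0.015],[0.13,-0.125,-0.02],[0.134,-0.128,-0.023],[0.134,-0.128,-0.023]],"turn":[[0,0,-7],[0,0,-15],[0,0,-23],[0,0,-31],[0,0,-39],[0,0,-47],[0,0,-55],[0,0,-58],[0,0,-58]],"hand":[-0.05,-0.05,-0.05,-0.05,-0.05,-0.05,-0.05,-0.05,-0.05]}' 30
python3 -m inch '{"translation":[[0,0,0],[0,0,0],[0,0,0],[0,0,0],[0,0,0],[0,0,0],[0,0,0],[0,0,0],[0,0,0]],"turn":[[-1.8,-7.8,0],[-3.5,-15.6,0],[-5.3,-23.4,0],[-7.1,-31.2,0],[-8.8,-39,0],[-10.6,-46.8,0],[-12.3,-54.6,0],[-13.2,-58.5,0],[-13.2,-58.5,0]],"hand":[-0.05,-0.05,-0.05,-0.05,-0.05,-0.05,-0.05,-0.05,-0.05]}'
python3 -m inch '{"translation":[[0,0,0],[0,0,0],[0,0,0]],"turn":[[0,0,0],[0,0,0],[0,0,0]],"hand":[-0.05,-0.05,-0.05]}'
python3 - <<'E'
from h import *
s=cap('scene','scene19');c=cap('top','top19');st=manip.state();print(st['ee_pos'],st['joints'].round(2),Ro.from_rotvec(st['orientation']).as_matrix().round(3).tolist(),st['width'])
cv2.imwrite('pics/z23.png',np.hstack([cv2.cvtColor(cv2.resize(x['image'],(400,300)),4) for x in(c,s)]))
E
```

```text
time_s: 23.35
ee_pos: [0.5016, 0.042, 0.2483]
orientation: [0.174, 1.565, -0.174]
ft_force: [0.2, 1.1, -0.1]
width: 0.0447
time_s: 24.25
ee_pos: [0.5006, 0.0331, 0.2563]
orientation: [0.051, 0.606, -0.272]
ft_force: [0.3, 0.6, -0.7]
width: 0.0446
time_s: 24.55
ee_pos: [0.5009, 0.0326, 0.256]
orientation: [0.053, 0.608, -0.273]
ft_force: [-0.8, 0.6, -0.5]
width: 0.0448
[0.50083698 0.03242112 0.25581062] [-0.07  0.01  2.03 -0.9   0.24  0.98] [[0.786, 0.269, 0.557], [-0.238, 0.963, -0.129], [-0.571, -0.031, 0.821]] 0.0446371301697634
```

View pics/z23.png

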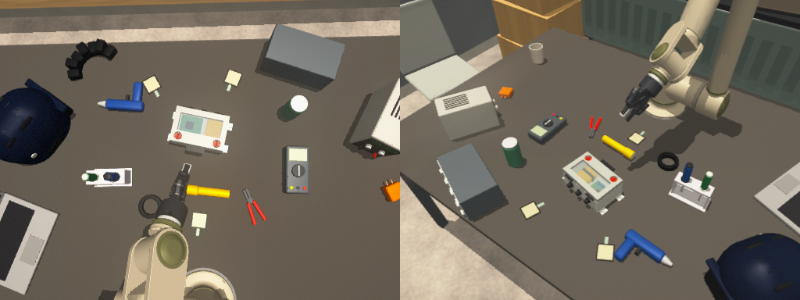

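```bash
cat > ik.py <<'E'
from h import *
from scipy.optimize import least_squares
def fk(j,p):
    L1,L2,h,t,d=p
    r=lambda a,x:Ro.from_euler(a,x)
    R=r('z',j[0]);P=np.array([0,0,h])+R.apply([0,d,0])
    R=R*r('y',j[1]);P=P+R.apply([0,0,L1]);R=R*r('y',j[2]);P=P+R.apply([0,0,L2])
    R=R*r('z',j[3])*r('y',j[4]);P=P+R.apply([0,0,t]);R=R*r('z',j[5])
    return P,R   # tool x = R z
D=[([1.07171,.38115,1.29828,0,1.46359,-.2153],[.15384,.52769,.20663]),([.37401,.48414,1.42005,0,1.2362,-.41215],[.46728,.30964,.11174]),
([-.05,.5,1.08,0,1.56,-.6],[.6127,.0855,.2125]),([.13,.07,1.53,0,1.54,-.65],[.366,.168,.273])]
J=np.array([-3.11,-.89,.22,-1.42,.17,-2.88]),np.array([3.11,2.33,2.48,4.56,2.85,2.88])
E
python3 - <<'E'
from ik import *
st=manip.state();D.append((st['joints'],st['ee_pos']));print(st['joints'])
f=lambda p:np.concatenate([fk(np.array(j),p)[0]-x for j,x in D])
s=least_squares(f,[.54,.35,.2,.4,.116]);print(s.x,f(s.x).reshape(-1,3).round(4))
R=fk(st['joints'],s.x)[1].as_matrix();print(R.round(3))
E
```

```text
[-0.06536799  0.0116649   2.02894696 -0.90334418  0.23934963  0.98353276]
[ 0.54516726  0.33282964 -0.00660742  0.25264806  0.11645288] [[-0.0008 -0.0037  0.0041]
 [ 0.0194  0.0065  0.0026]
 [-0.013   0.0011  0.0036]
 [-0.013  -0.0044  0.0019]
 [ 0.0078  0.0038 -0.0121]]
[[-0.557  0.269  0.786]
 [ 0.129  0.963 -0.238]
 [-0.821 -0.031 -0.571]]
```

```bash
cat > ik.py <<'E'
from h import *
from scipy.optimize import least_squares
def fk(j,p):
    L1,L2,h,t,d,a,b,c,w=p
    r=lambda k,x:Ro.from_euler(k,x)
    R=r('z',j[0]);P=np.array([0,0,h])+R.apply([c,d,0])
    R=R*r('y',j[1]);P=P+R.apply([a,0,L1]);R=R*r('y',j[2]);P=P+R.apply([b,0,L2])
    R=R*r('z',j[3])*r('y',j[4]);P=P+R.apply([w,0,t]);R=R*r('z',j[5])
    return P,R
J=np.array([-3.11,-.89,.22,-1.42,.17,-2.88]),np.array([3.11,2.33,2.48,4.56,2.85,2.88])
E
python3 - <<'E'
from ik import *
st=manip.state()
D=[([1.07171158,.381152912,1.29828326,0,1.46359195,-.215299596],[.15384006,.52769214,.20662735]),([.374010176,.484141707,1.42005244,0,1.23619629,-.412154329],[.46728221,.3096429,.11174419]),
([-.05,.5,1.08,0,1.56,-.6],[.6127,.0855,.2125]),([.13,.07,1.53,0,1.54,-.65],[.366,.168,.273]),([-.05,.52,1.14,0,1.48,-1.8],[.6133,.0855,.1796]),([.376,.37,1.184,0,1.588,-.411],[.4660,.3095,.2517]),(st['joints'],st['ee_pos'])]
f=lambda p:np.concatenate([fk(np.array(j),p)[0]-x for j,x in D]+[(np.array(p)-[.54,.35,.2,.25,.1,0,0,0,0])*1e-3])
s=least_squares(f,[.54,.35,.2,.25,.1,0,0,0,0]);print(s.x.round(4),f(s.x)[:-9].reshape(-1,3).round(4))
E
```

```text
[ 0.5396  0.3504  0.1258  0.2801  0.1173  0.0043  0.1011 -0.0037  0.0008] [[ 0.0003  0.     -0.0002]
 [ 0.0007  0.     -0.0007]
 [ 0.0002  0.0012  0.0003]
 [ 0.0008 -0.0018 -0.0006]
 [-0.0005  0.0012  0.0003]
 [-0.0007  0.0003  0.0003]
 [-0.0005 -0.0006  0.0005]]
```

```bash
cat >> ik.py <<'E'
PP=np.array([.5396,.3504,.1258,.2801,.1173,.0043,.1011,-.0037,.0008])
ex=np.array([.9753,-.2207,0]);H=np.array([.7033,-.0082,.070])
def pose(u,w,p,yaw=0):
    e=Ro.from_euler('z',yaw,degrees=True).apply(ex)
    x=np.cos(np.radians(p))*e-np.sin(np.radians(p))*np.array([0,0,1]);n=np.sin(np.radians(p))*e+np.cos(np.radians(p))*np.array([0,0,1])
    return H+u*ex+np.array([0,0,w]),x,n
def ik(T,x,n,q0):
    def f(q):
        P,R=fk(q,PP);M=R.as_matrix()
        return np.concatenate([(P-T)*5,(M[:,2]-x),(-M[:,0]-n)])
    s=least_squares(f,np.clip(q0,J[0]+1e-3,J[1]-1e-3),bounds=J);return s.x,np.abs(s.fun).max()
E
python3 - <<'E'
from ik import *
st=manip.state()
for th in(0,30,60,90,106):
  for p in(30,40,45,50,60,75,90):
    a=np.radians(th);d=np.array([np.cos(np.radians(p)),-np.sin(np.radians(p))])
    uw=.142*np.array([-np.cos(a),np.sin(a)])+.025*d
    T,x,n=pose(*uw,p)
    for nm,q0 in(('a',np.array([-.05,.3,1.6,0,.6,.2])),('b',np.array([-.05,.3,1.6,3.1,.6,-2.8]))):
        q,e=ik(T,x,n,q0)
        if e<.01: print(th,p,nm,q.round(2),round(e,4))
E
```

```text
0 60 a [-0.15  0.47  1.86 -0.12  0.29  0.18] 0.0
0 60 b [-0.15  0.47  1.86 -0.12  0.29  0.18] 0.0
0 75 a [-0.16  0.5   1.68 -0.02  0.71  0.08] 0.0
0 75 b [-0.16  0.5   1.68 -0.02  0.71  0.08] 0.0
0 90 a [-0.17  0.57  1.49  0.    1.09  0.05] 0.0
0 90 b [-0.17  0.57  1.49  0.    1.09  0.05] 0.0
30 50 a [-0.15  0.36  1.85 -0.21  0.23  0.26] 0.0
30 50 b [-0.15  0.36  1.85 -0.21  0.23  0.26] 0.0
30 60 a [-0.15  0.37  1.73 -0.07  0.52  0.12] 0.0
30 60 b [-0.15  0.37  1.73 -0.07  0.52  0.12] 0.0
30 75 a [-0.16  0.43  1.54 -0.02  0.92  0.07] 0.0
30 75 b [-0.16  0.43  1.54 -0.02  0.92  0.07] 0.0
30 90 a [-0.17  0.51  1.35  0.    1.28  0.05] 0.0
30 90 b [-0.17  0.51  1.35  0.    1.28  0.05] 0.0
60 40 a [-0.15  0.36  1.77 -0.4   0.17  0.44] 0.0069
60 40 b [-0.15  0.36  1.77 -0.4   0.17  0.44] 0.0069
60 45 a [-0.15  0.35  1.72 -0.17  0.29  0.21] 0.0
60 45 b [-0.15  0.35  1.72 -0.17  0.29  0.21] 0.0
60 50 a [-0.16  0.36  1.66 -0.1   0.43  0.14] 0.0
60 50 b [-0.16  0.36  1.66 -0.1   0.43  0.14] 0.0
60 60 a [-0.16  0.38  1.53 -0.05  0.71  0.09] 0.0
60 60 b [-0.16  0.38  1.53 -0.05  0.71  0.09] 0.0

[... 711 characters left out ...]
.18  0.68  0.82  0.    1.64  0.04] 0.0
90 90 b [-0.18  0.68  0.82 -0.    1.64  0.04] 0.0
106 40 a [-0.17  0.49  1.47 -0.14  0.31  0.17] 0.0
106 40 b [-0.17  0.49  1.47 -0.14  0.31  0.17] 0.0
106 45 a [-0.17  0.5   1.41 -0.09  0.45  0.12] 0.0
106 45 b [-0.17  0.5   1.41 -0.09  0.45  0.12] 0.0
106 50 a [-0.17  0.51  1.34 -0.06  0.6   0.09] 0.0
106 50 b [-0.17  0.51  1.34 -0.06  0.6   0.09] 0.0
106 60 a [-0.17  0.54  1.2  -0.03  0.88  0.06] 0.0
106 60 b [-0.17  0.54  1.2  -0.03  0.88  0.06] 0.0
106 75 a [-0.18  0.63  0.95 -0.01  1.3   0.05] 0.0
106 75 b [-0.18  0.63  0.95 -0.01  1.3   0.05] 0.0
106 90 a [-0.18  0.76  0.67  0.    1.71  0.04] 0.0
106 90 b [-0.18  0.76  0.67  0.    1.71  0.04] 0.0
```

The joint model fits to about a millimetre and shows the tool can't be flatter than about 57 degrees down at the tab. So I'll use the shut fingers as a stick, jaws turned along the hinge, hooked under the tab's front edge at a 60 degree pitch. First, tilting back by 30 degrees.

```bash
python3 -m inch '{"translation":[[0,0,0],[0,0,0],[0,0,0],[0,0,0],[0,0,0],[0,0,0],[0,0,0]],"turn":[[1.8,7.8,0],[3.5,15.6,0],[5.3,23.4,0],[6.6,29.2,0],[6.6,29.2,0],[6.6,29.2,0],[6.6,29.2,0]],"hand":[0.5,1,1,1,1,1,1]}'
python3 - <<'E'
from ik import *
st=manip.state();M=Ro.from_rotvec(st['orientation']).as_matrix();print(st['ee_pos'],st['joints'].round(2),M.round(3).tolist(),st['width'])
d=np.array([.5*ex[0],.5*ex[1],-.866]);d/=np.linalg.norm(d);ey=np.array([.2207,.9753,0])
for sg in(1,-1):
    z=sg*ey;T=np.column_stack([d,np.cross(z,d),z]);rv=Ro.from_matrix(T@M.T).as_rotvec(degrees=True);print(sg,rv.round(1))
    for u,w in((-.2095,.058),(-.1495,-.0459)):
        q,e=ik(H+u*ex+[0,0,w],d,np.cross(ey,d)*0+z,st['joints']);print(q.round(2),round(e,4),H+u*ex+[0,0,w]-st['ee_pos'])
E
```

```text
time_s: 25.35
ee_pos: [0.5004, 0.0325, 0.2549]
orientation: [0.095, 1.13, -0.252]
ft_force: [-1.1, 1.5, -0.1]
width: 0.0003
[0.5004281  0.03253882 0.25490134] [-0.11  0.09  1.64 -0.13  0.99  0.17] [[0.402, 0.247, 0.882], [-0.151, 0.968, -0.202], [-0.903, -0.052, 0.426]] 0.0002757215291706054
1 [-38.7   7.6  81.1]
[-0.14  0.22  1.95 -0.1   0.45 -1.41] 0.0 [-0.00145345  0.00549783 -0.12690134]
[-0.15  0.5   1.93 -0.2   0.19 -1.31] 0.0 [ 0.05706455 -0.00774417 -0.23080134]
-1 [ 41.5 -15.9 -78.4]
[-0.14  0.22  1.95 -0.1   0.45  1.74] 0.0 [-0.00145345  0.00549783 -0.12690134]
[-0.15  0.5   1.93 -0.2   0.19  1.83] 0.0 [ 0.05706455 -0.00774417 -0.23080134]
```

```bash
python3 - <<'E'
from ik import *
st=manip.state();M=Ro.from_rotvec(st['orientation']).as_matrix()
p=np.radians(65);d=np.cos(p)*ex-np.sin(p)*np.array([0,0,1]);ey=np.array([.2207,.9753,0])
T=np.column_stack([d,np.cross(ey,d),ey]);print(Ro.from_matrix(T@M.T).as_rotvec(degrees=True).round(1))
q=st['joints']
for u,w in((-.2041,.0628),(-.1534,-.0460)):
        X=H+u*ex+[0,0,w];q,e=ik(X,d,ey,q);print(q.round(2),round(e,4),X.round(4),(X-st['ee_pos']).round(4))
c=load('top18');P=cloud(c)[230:262,232:300].reshape(-1,3);P=P[(P[:,2]>.02)&(P[:,2]<.06)];print('torch',P.min(0),P.max(0))
E
```

```text
[-34.4  10.7  82.7]
[-0.14  0.23  1.86 -0.06  0.61 -1.45] 0.0 [0.5042 0.0368 0.1328] [ 0.0038  0.0043 -0.1221]
[-0.15  0.49  1.88 -0.09  0.34 -1.42] 0.0 [0.5537 0.0257 0.024 ] [ 0.0533 -0.0069 -0.2309]
torch [ 0.38544392 -0.10293008  0.02057424] [0.43381573 0.06244173 0.04586684]
```

```bash
python3 -m inch '{"translation":[[0,0,0],[0,0,0],[0,0,0],[0,0,0],[0,0,0],[0,0,0],[0,0,0],[0,0,0],[0,0,0],[0,0,0]],"turn":[[-2.8,0.9,6.6],[-5.5,1.7,13.2],[-8.3,2.6,19.8],[-11,3.4,26.5],[-13.8,4.3,33.1],[-16.5,5.1,39.7],[-19.3,6,46.3],[-22,6.8,52.9],[-24.8,7.7,59.5],[-27.5,8.6,66.2]],"hand":[1,1,1,1,1,1,1,1,1,1]}'
python3 - <<'E'
from ik import *
st=manip.state();M=Ro.from_rotvec(st['orientation']).as_matrix()
p=np.radians(65);d=np.cos(p)*ex-np.sin(p)*np.array([0,0,1]);ey=np.array([.2207,.9753,0])
T=np.column_stack([d,np.cross(ey,d),ey]);print(Ro.from_matrix(T@M.T).as_rotvec(degrees=True).round(1),st['joints'].round(2),st['ee_pos'])
E
```

```text
time_s: 26.35
ee_pos: [0.4996, 0.033, 0.2548]
orientation: [-0.998, 1.08, 0.518]
ft_force: [-0.7, -0.5, -0.4]
width: 0.0002
[-6.7  2.1 16.3] [-0.15  0.07  1.66 -0.05  0.97 -1.16] [0.49957234 0.03297477 0.25481272]
```

```bash
python3 -m inch '{"translation":[[0.001,0,-0.01],[0.002,0.001,-0.035],[0.003,0.002,-0.065],[0.004,0.003,-0.095],[0.004,0.004,-0.115],[0.004,0.004,-0.122],[0.004,0.004,-0.122],[0.004,0.004,-0.122]],"turn":[[-3,1,7.5],[-6,1.9,14.6],[-6.7,2.1,16.3],[-6.7,2.1,16.3],[-6.7,2.1,16.3],[-6.7,2.1,16.3],[-6.7,2.1,16.3],[-6.7,2.1,16.3]],"hand":[1,1,1,1,1,1,1,1]}'
python3 - <<'E'
from ik import *
s=cap('scene','scene20');c=cap('top','top20')
st=manip.state();M=Ro.from_rotvec(st['orientation']).as_matrix();e=st['ee_pos'];print(e,st['joints'].round(2),M.round(3).tolist())
for x in(c,s):print(proj(x,e).round(1),proj(x,e-.022*M[:,0]).round(1),'tabcorner',[proj(x,H-.154*ex+k*np.array([.2207,.9753,0])).round(1) for k in(-.035,0,.035)])
cv2.imwrite('pics/z24.png',np.hstack([up(c,215,165,65,75,6,1.4),up(s,230,170,65,75,6,1.4)]))
for x in(c,s):
    L=(cloud(x)-e)@M;Q=L.reshape(-1,3);P=cloud(x).reshape(-1,3)
    k=Q[(abs(Q[:,1])<.03)&(abs(Q[:,2])<.04)&(Q[:,0]>-.08)&(Q[:,0]<.03)&(P[:,2]>.095)]
    for lo in np.arange(-.08,.02,.01):
        m=k[(k[:,0]>=lo)&(k[:,0]<lo+.01)]
        if len(m):print(round(lo,2),len(m),m[:,1:].min(0).round(3),m[:,1:].max(0).round(3))
E
```

```text
time_s: 27.15
ee_pos: [0.5049, 0.0366, 0.1345]
orientation: [-1.255, 1.015, 0.708]
ft_force: [0.5, 0.2, -0.0]
width: 0.0002
[0.50507852 0.0364658  0.13471091] [-0.14  0.23  1.86 -0.06  0.62 -1.44] [[0.414, -0.882, 0.225], [-0.094, 0.205, 0.974], [-0.905, -0.424, 0.002]]
[243.4 209.6] [242.3 212.6] tabcorner [array([260.2, 196.8]), array([248.3, 194.3]), array([236.4, 191.8])]
[278.1 188.7] [280.5 182.6] tabcorner [array([258.4, 204.5]), array([266.1, 210.7]), array([274., 217.])]
-0.08 67 [-0.014 -0.033] [0.006 0.031]
-0.07 18 [-0.013 -0.021] [0.002 0.024]
-0.06 13 [-0.012 -0.013] [0.006 0.005]
-0.05 14 [-0.011 -0.014] [-0.007  0.012]
-0.04 17 [-0.013 -0.014] [-0.002  0.011]
-0.08 68 [-0.014 -0.031] [0.017 0.039]
-0.07 25 [-0.014 -0.006] [0.003 0.019]
-0.06 31 [-0.012 -0.011] [0.007 0.017]
-0.05 33 [-0.012 -0.012] [0.012 0.018]
-0.04 25 [-0.012 -0.011] [0.006 0.016]
-0.03 5 [-0.009 -0.003] [0.006 0.01 ]
```

View pics/z24.png

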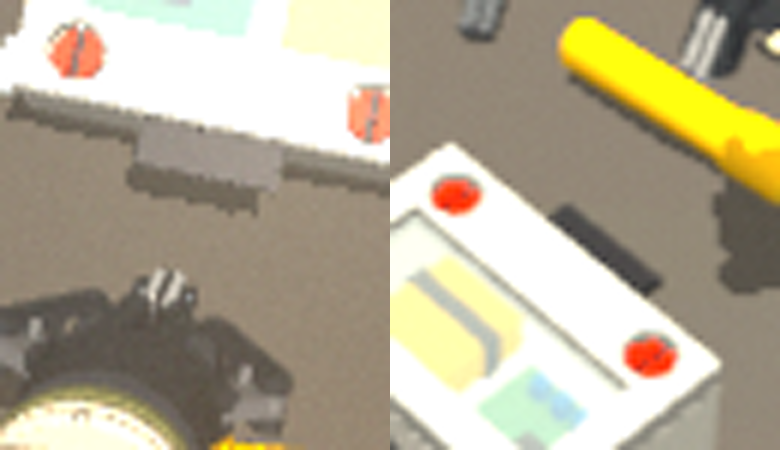

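```bash
python3 -m inch '{"translation":[[0.007,-0.0015,-0.015],[0.014,-0.003,-0.03],[0.021,-0.0045,-0.047],[0.028,-0.006,-0.064],[0.035,-0.0075,-0.08],[0.042,-0.009,-0.095],[0.047,-0.0104,-0.107],[0.049,-0.0108,-0.112],[0.049,-0.0108,-0.112]],"turn":[[0,0,0],[0,0,0],[0,0,0],[0,0,0],[0,0,0],[0,0,0],[0,0,0],[0,0,0],[0,0,0]],"hand":[1,1,1,1,1,1,1,1,1]}'
python3 - <<'E'
from ik import *
s=cap('scene','scene21');c=cap('top','top21')
st=manip.state();M=Ro.from_rotvec(st['orientation']).as_matrix();e=st['ee_pos'];r=e-H
print(e,'u',r@ex,'w',r[2],'v',r@np.array([.2207,.9753,0]),st['joints'].round(2),st['ft_force'],M[:,0].round(3))
cv2.imwrite('pics/z25.png',np.hstack([up(c,215,165,65,75,6,1.4),up(s,230,170,65,75,6,1.4)]))
E
```

```text
time_s: 28.15
ee_pos: [0.5537, 0.0256, 0.0214]
orientation: [-1.254, 1.017, 0.709]
ft_force: [-0.8, 1.1, 0.1]
width: -0.0001
[0.55371926 0.0257396  0.02207502] u -0.15337656262227445 w -0.04792497904429742 v 8.882748677101417e-05 [-0.15  0.5   1.88 -0.1   0.33 -1.41] [-0.73481963 -0.46739705  0.17675222] [ 0.412 -0.094 -0.906]
```

View pics/z25.png

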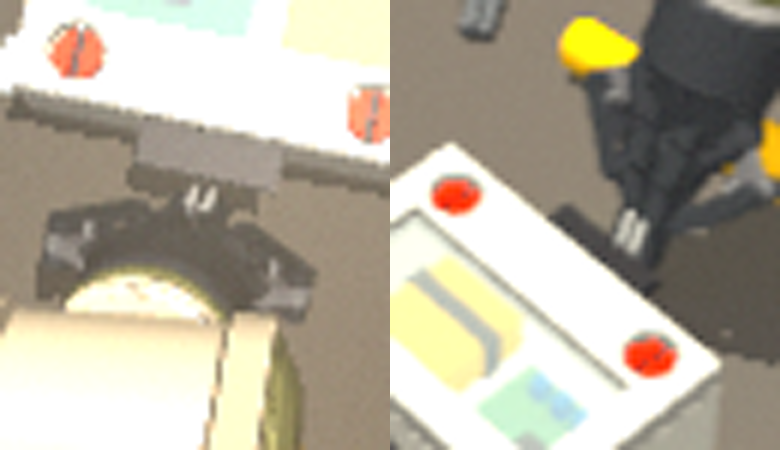

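```bash
python3 -m inch '{"translation":[[0.003,-0.0007,0.001],[0.0061,-0.0014,0.0047],[0.0068,-0.0015,0.012],[0.0075,-0.0017,0.021],[0.0084,-0.0019,0.0314],[0.0084,-0.0019,0.0314]],"turn":[[0,0,0],[0,0,0],[0,0,0],[0,0,0],[0,0,0],[0,0,0]],"hand":[1,1,1,1,1,1]}'
python3 - <<'E'
from ik import *
s=cap('scene','scene22');c=cap('top','top22')
st=manip.state();e=st['ee_pos'];r=e-H;print('u',r@ex,'w',r[2],st['ft_force'],st['joints'].round(2))
cv2.imwrite('pics/z26.png',np.hstack([up(c,215,165,65,75,6,1.2),up(s,230,170,65,75,6,1.2)]))
E
```

```text
time_s: 28.85
ee_pos: [0.562, 0.0238, 0.0543]
orientation: [-1.255, 1.016, 0.708]
ft_force: [-2.4, -0.4, -1.5]
width: 0.0001
u -0.1451446714559629 w -0.016887717398738206 [-2.50095912  0.15110497 -1.66812382] [-0.15  0.45  1.83 -0.07  0.43 -1.44]
```

View pics/z26.png

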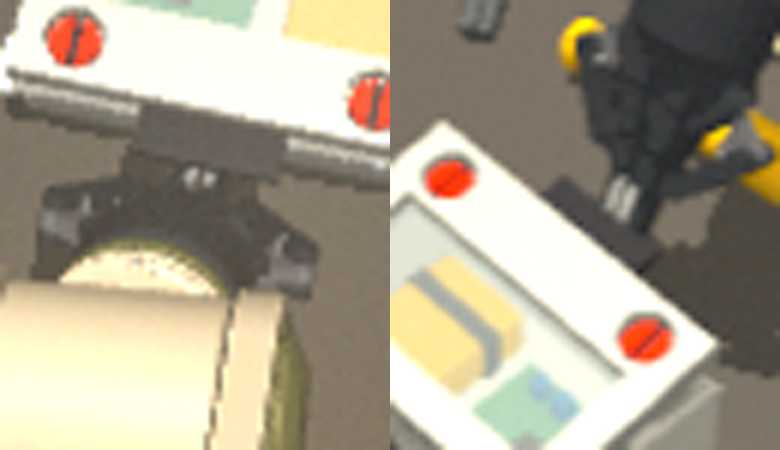

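```bash
python3 -m inch '{"translation":[[0.0028,-0.0006,0.0132],[0.0092,-0.0021,0.0322],[0.0178,-0.004,0.0503],[0.0288,-0.0065,0.067],[0.0417,-0.0094,0.0822],[0.0566,-0.0128,0.0955],[0.0729,-0.0165,0.1067],[0.0729,-0.0165,0.1067]],"turn":[[0,0,0],[0,0,0],[0,0,0],[0,0,0],[0,0,0],[0,0,0],[0,0,0],[0,0,0]],"hand":[1,1,1,1,1,1,1,1]}'
python3 - <<'E'
from ik import *
s=cap('scene','scene23');c=cap('top','top23')
st=manip.state();e=st['ee_pos'];r=e-H;print('u',r@ex,'w',r[2],st['ft_force'],st['joints'].round(2))
cv2.imwrite('pics/z27.png',np.hstack([up(c,205,115,65,75,6,1.2),up(s,215,150,65,75,6,1.2)]))
E
```

```text
time_s: 29.75
ee_pos: [0.637, 0.0067, 0.1611]
orientation: [-1.256, 1.013, 0.705]
ft_force: [-1.1, -0.1, -0.0]
width: 0.0
u -0.07066750851510971 w 0.08879118191052404 [-1.24141179  0.44701002 -0.16960903] [-0.16  0.4   1.5  -0.04  0.81 -1.49]
```

View pics/z27.png

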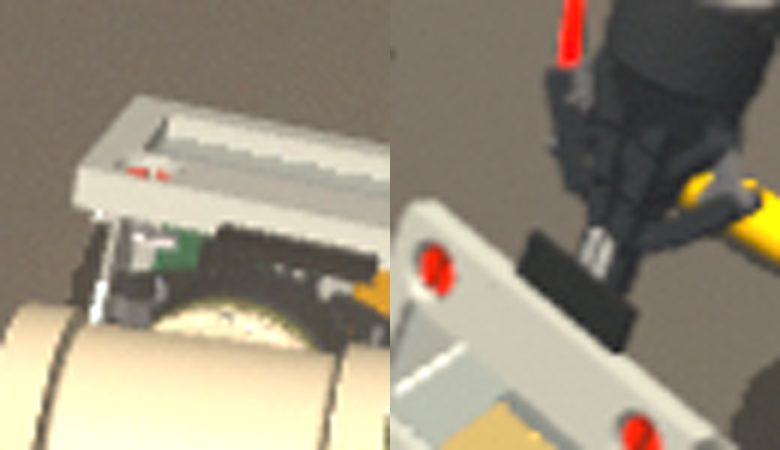

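```bash
python3 -m inch '{"translation":[[0.009,-0.002,0.0048],[0.017,-0.0038,0.0086],[0.0255,-0.0057,0.012],[0.0337,-0.0076,0.0145],[0.0425,-0.0096,0.0166],[0.0512,-0.0116,0.018],[0.06,-0.0136,0.019],[0.0689,-0.0156,0.0192],[0.077,-0.0174,0.019],[0.0853,-0.0193,0.0182]],"turn":[[0,0,0],[0,0,0],[0,0,0],[0,0,0],[0,0,0],[0,0,0],[0,0,0],[0,0,0],[0,0,0],[0,0,0]],"hand":[1,1,1,1,1,1,1,1,1,1]}'
python3 -m inch '{"translation":[[0.006,-0.0013,-0.001],[0.0117,-0.0027,-0.002],[0.0117,-0.0027,-0.002]],"turn":[[0,0,0],[0,0,0],[0,0,0]],"hand":[1,1,1]}'
python3 - <<'E'
from ik import *
s=cap('scene','scene24');c=cap('top','top24')
st=manip.state();e=st['ee_pos'];r=e-H;print('u',r@ex,'w',r[2],st['ft_force'],st['joints'].round(2))
cv2.imwrite('pics/z28.png',np.hstack([up(c,195,95,75,75,5,1.2),up(s,195,150,85,75,5,1.2)]))
E
```

```text
time_s: 30.85
ee_pos: [0.721, -0.0122, 0.1777]
orientation: [-1.254, 1.016, 0.709]
ft_force: [0.2, -0.8, -0.1]
width: -0.0002
time_s: 31.15
ee_pos: [0.7324, -0.0149, 0.1754]
orientation: [-1.254, 1.017, 0.709]
ft_force: [-0.0, -0.0, -0.3]
width: 0.0003
u 0.029274944837102617 w 0.10565183524810112 [-0.37437479  0.22962149  0.22897427] [-0.17  0.54  1.2  -0.03  0.97 -1.51]
```

View pics/z28.png

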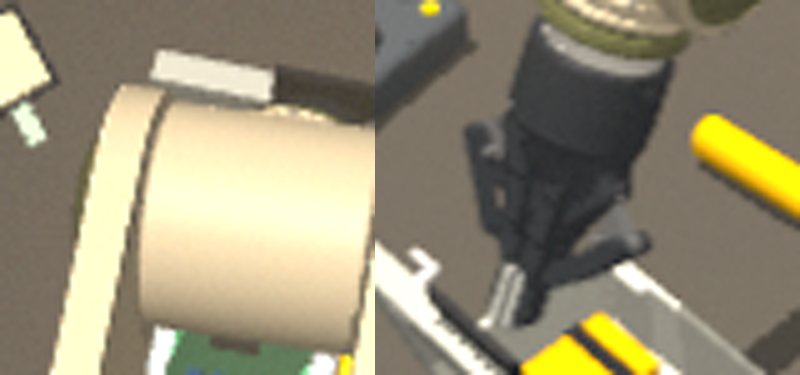

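The cover has left the finger, with no force reading. Backing away and checking.

```bash
python3 -m inch '{"translation":[[-0.015,0.003,0.005],[-0.035,0.008,0.02],[-0.065,0.014,0.04],[-0.1,0.022,0.06],[-0.14,0.06,0.08],[-0.18,0.1,0.09],[-0.22,0.14,0.1],[-0.26,0.17,0.1],[-0.3,0.19,0.1],[-0.32,0.2,0.1]],"turn":[[0,0,0],[0,0,0],[0,0,0],[0,0,0],[0,0,0],[0,0,0],[0,0,0],[0,0,0],[0,0,0],[0,0,0]],"hand":[1,1,1,1,1,1,1,1,1,1]}'
python3 -m inch '{"translation":[[0,0,0],[0,0,0],[0,0,0]],"turn":[[0,0,0],[0,0,0],[0,0,0]],"hand":[1,1,1]}'
python3 - <<'E'
from ik import *
s=cap('scene','scene25');c=cap('top','top25');print(manip.state()['ee_pos'],abs(manip.state()['joint_velocities']).max())
P=cloud(c).reshape(-1,3)-H;u=P@ex;v=P@np.array([.2207,.9753,0]);w=P[:,2]
Ps=cloud(s).reshape(-1,3)-H;us=Ps@ex;vs=Ps@np.array([.2207,.9753,0]);ws=Ps[:,2]
for n,a,b,z in(('t',u,v,w),('s',us,vs,ws)):
    m=(abs(b)<.09)&(a>-.02)&(a<.12)&(z>.04)&(z<.2);print(n,m.sum())
    for lo in np.arange(.04,.17,.02):
        k=m&(z>=lo)&(z<lo+.02)
        if k.sum():print(round(lo,2),k.sum(),a[k].min().round(3),np.median(a[k]).round(3),a[k].max().round(3))
cv2.imwrite('pics/z29.png',np.hstack([cv2.cvtColor(x['image'],4)[60:330,60:460] for x in(c,s)]))
E
```

```text
time_s: 32.25
ee_pos: [0.4094, 0.1862, 0.2762]
orientation: [-1.254, 1.015, 0.709]
ft_force: [0.3, 1.4, -0.4]
width: 0.0001
time_s: 32.55
ee_pos: [0.4126, 0.1849, 0.276]
orientation: [-1.254, 1.016, 0.708]
ft_force: [0.2, -0.3, 0.3]
width: -0.0
[0.41273473 0.18468573 0.27563068] 0.0034809212105534164
t 1528
0.04 267 0.011 0.021 0.025
0.06 172 0.017 0.026 0.029
0.08 191 0.021 0.027 0.03
0.1 393 0.014 0.031 0.054
0.12 395 0.033 0.039 0.053
0.14 110 0.039 0.043 0.049
s 606
0.04 14 0.024 0.029 0.033
0.06 8 0.034 0.038 0.039
0.08 67 0.038 0.042 0.045
0.1 138 0.013 0.045 0.051
0.12 314 0.033 0.043 0.051
0.14 65 0.04 0.044 0.047
```

View pics/z29.png

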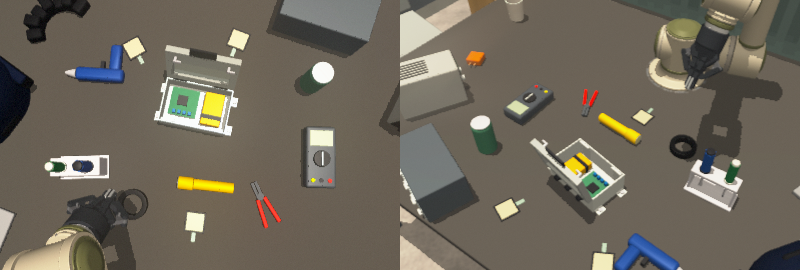

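The cover's underside leans 15.7 degrees past vertical, an opening of about 1.85 rad, so it is at its stop. The driver stands in its hole. Handing in.

```bash
python3 - <<'E'
from h import *
a=load('scene0');b=load('scene25')
d=(cv2.absdiff(a['image'],b['image']).max(-1)>50).astype(np.uint8)
k,l,st,ce=cv2.connectedComponentsWithStats(d)
print([(ce[i].round(),st[i,4]) for i in range(1,k) if st[i,4]>12])
print(manip.finish_job())
E
```

```text
[(array([398.,  34.]), np.int32(2632)), (array([484.,  28.]), np.int32(2221)), (array([448.,  10.]), np.int32(18)), (array([429.,  12.]), np.int32(36)), (array([433.,  68.]), np.int32(198)), (array([359., 107.]), np.int32(2182)), (array([386.,  73.]), np.int32(19)), (array([416.,  81.]), np.int32(32)), (array([390.,  78.]), np.int32(28)), (array([385., 113.]), np.int32(156)), (array([407., 119.]), np.int32(592)), (array([318., 121.]), np.int32(23)), (array([501., 131.]), np.int32(74)), (array([493., 144.]), np.int32(350)), (array([238., 218.]), np.int32(1685)), (array([496., 220.]), np.int32(94)), (array([260., 229.]), np.int32(19)), (array([257., 244.]), np.int32(497)), (array([229., 244.]), np.int32(13))]
the job is handed in; nothing more can be done
None
```

The enclosure is open. I turned both red fasteners anticlockwise to their stops with the flat-blade screwdriver, put it back in its hole, then lifted the cover by its tab and swung it fully open. I handed the job in at about 32.7 s of the 72 s.

**Last checks:**
- **Fasteners:** both slots run front to back, parallel to the enclosure's sides. I judged this by eye from the pictures, and the turning resistance rose at the end of each turn.
- **Cover:** it measures about 1.85 rad open, resting against its stop.
- **Screwdriver:** the flat-blade one stands upright in the hole it came from.
- **Other objects:** comparing before and after pictures from the scene camera showed changes only at the arm and its shadow, and at the enclosure. The robot was clear of everything.

**Disagreements:**
- The two cameras placed things 2–3 mm apart.
- The real fingertips appear about 25 mm behind the tool point the robot reports, so I positioned the fingers from the pictures.
- Both fasteners needed about 10 degrees more turning than I calculated before they stopped. The handle may have given slightly in the grip.

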